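Strip a stacked controller module into its parts trays

ROBOT

A 7-joint arm with a two-finger parallel gripper is mounted at the origin on the work surface; the furniture and walls round the work are solid. World frame = base frame: x ahead of the robot, y to its left, z up, the work surface at z = 0. Lengths are in m, angles in degrees, forces in N, time in s.
With the tool pointing down it reaches from about 0.425 to 1.025 m from the base axis. Payload 9.4 kg.
Tool frame: the origin (TCP) lies between the finger pads; the fingertips stand 14 mm ahead of it and the grasp point (between the pads) lies 5 mm behind it; z points along the fingers, y is the line along which they close (so a half turn about z gives the same grasp; the last joint's range is limited). The gripper opens to 93 mm and grips with 3 to 60 N. Pads are 15 mm wide; open, the fingers measure 128 mm over their backs; the gripper's body (75 mm by 188 mm) begins 65 mm behind the grasp point.
Start: joints at [66.538, 34.337, -0.143, 91.639, 0.103, 54.024, -4.572], TCP at [0.237, -0.685, 0.233] pointing down, gripper open.
Joint ranges: [-147.43, 147.43], [-19.82, 112.94], [-74.19, 73.91], [6.32, 146.72], [-59.91, 239.91], [6.04, 106.73], [-150.56, 150.56]. Speed limits (degrees/s): [127.2, 127.2, 172.46, 172.46, 180, 180, 180].

INTERFACE

Orientations are given as [roll, pitch, yaw] about the fixed x, y, z axes, in that order (R = Rz(yaw) Ry(pitch) Rx(roll)).
In Python, from bench import bot, imaging, close_job gives the robot as it stands. The module is installed in compiled form; this text tells all that it offers.
- The arm moves only by the tool send_rows, never from a script. Its argument "series" is a list of rows, each an object of numbers: "dx", "dy", "dz": the shift along the tool's x, y, z in m; "wx", "wy", "wz": the turn, a rotation vector about the tool's x, y, z in degrees; "grip": the closure in counts, from 0 (fully open) to 255 (shut). A call has 1 to 8 rows; each row shifts and turns the commanded pose from where the row before left it, along the tool's axes as they then stand; what a row does not reach is not made up. A row lasts 1/10 s, in which the tool goes at most 50 mm and 8.59 degrees, less where a joint would pass 70% of its speed; a pose out of reach is approached as far as the arm can. A call with a gripper value outside its range is refused whole. The fingers move at their own pace and stop on an object; "newtons" is the grip in N (left out, the last holds). Time passes only in rows, so rows that do not move let the fingers close. It gives the time, the measured TCP pose, the force, the opening and the grip force at its end, in the units of the state.
- bot.state(): the state, without advancing time (a new reading comes with each control period).
- imaging.grab_frame(name): name is "side" or "top" or "wrist"; returns a dict with "image" (480x640x3 uint8, red, green, blue), "depth" (480x640 float32, m along the optical axis (not along the pixel's ray), 0 where there is no reading), "fx", "fy", "cx", "cy" (pixels), "R" (3x3) and "t" (3): a world point X has camera coordinates R X + t. Camera axes: x right, y down, z forward; pixel columns grow to the right and rows downward; lengths in m; the calibration is good to about 2 mm. The wrist camera is an equidistant fisheye: a pixel r from the principal point sees the ray r / f radians off the axis. A picture is of the moment at which its call begins.
- close_job(): hands the job in; it is judged then, once.
The state is a dict: "clock": time; "qpos": joint angles; "joint_vel": joint speeds; "joint_efforts": joint torques, N m; "tool_pos": TCP position; "tcp_rot": TCP orientation; "contact_force": force on the tool from outside, world axes, zero at the start; "wrist_torque": the same for the moment, N m; "finger_gap": finger opening in m; "grasp_force": force on a finger pad.
Only numpy, scipy, OpenCV 4.12 (cv2) and the standard library are available. Lean on these libraries where they do the work, as an engineer would, in place of code of your own. Each camera call takes 0.05 s, during which the arm holds its last target. There are 200 camera calls.

TASK

Strip the controller module for inspection: slide the keyhole clamp bar along until its wide openings stand over the screw heads and lift it off, then take off the heat sink, the circuit board and the grey carrier frame under it. Lay each part in the black tray made to its size - bar, heat sink, board and carrier each in its own - flat on the tray's floor, right way up and in line with the tray. Set the parts down, do not drop them.

Things in the scene. Friction and masses are not known exactly. Their poses are not given: they have to be found in the camera images.
- module_base: Grey base pan, fixed, 96 x 176 mm (y long), deck 10 mm high; origin under its centre. Two pillars (13 mm dia., tops at z 70) at x 0, y -57 and +57 mm, each with a dark screw: neck 6 mm dia. z 70-75, head 11 mm dia. z 75-79. Stack over its centre, long sides along y; undersides: carrier z 22, board 40, heat sink 46, bar 70 (1 mm over the sink). Green terminal block at the +y end. Long sides free.
- bar_mid (a point): Clamp bar, top of stack: aluminium channel open upward, 26 (x) x 154 (y) x 16 mm, 90 g; point: centre, 8 mm up. Two keyholes in its 3 mm web: 9 mm slots ending at y -66.5 and 47.5, widening to 16 x 20 mm openings centred at y -52.5 and 61.5. Screw necks start in the narrow ends (2 mm play under heads): slides freely 14 mm toward its own -y, then lifts off (heads pass within 4 mm along, 2 across).
- sink_mid (a point): Heat sink, second: finned aluminium, 45 x 45 x 23 mm, 65 g; point: centre, 11.5 mm up; z up. Fins run along its own x, side by side along its own y. In the stack it lies loose on the board's processor, its y across the module, so the outer fins face the module's long sides. Board rail tops are 8 mm above its underside.
- board_mid (a point): Circuit board, third: green, with an aluminium rail 14 mm high along each long edge; 54 mm wide (x, over the rails), 82 long (y), 80 g; point: centre, 7 mm above the underside of board and rails. Lies loose on four bosses of the carrier between small lugs (1.5 mm play) near its corners and ends; the carrier's rim top is 4 mm below its underside.
- carrier_mid (a point): Carrier, fourth: grey plastic frame, 66 mm wide (x), 94 long (y), rim 14 mm high, lugs to 22 mm, 80 g; point: centre line, 7 mm above its underside. Lies loose on standoffs 12 mm above the base deck, 3.5 mm from the pillars at its ends.
- bar_tray: Shallow black parts tray with grey lining, the long slim one, for the clamp bar: recess 42 (x) x 170 (y) mm, floor 2 mm and rim 6 mm above the desk, rim 4 mm wide. Fixed. Origin: centre of its underside, z up.
- sink_tray: The same kind of tray, the small square one, for the heat sink: recess 61 x 61 mm, floor 2 mm, rim 6 mm. Fixed. Origin: centre of its underside.
- board_tray: The same kind of tray, the middle-sized one, for the circuit board: recess 70 (x) x 98 (y) mm, floor 2 mm, rim 6 mm. Fixed. Origin: centre of its underside.
- carrier_tray: The same kind of tray, the large wide one, for the carrier frame: recess 82 (x) x 110 (y) mm, floor 2 mm, rim 6 mm. Fixed. Origin: centre of its underside.
Mind the look-alikes: they are no part of the job. What is shaped like the part that bears sink_mid but purple is not meant.

How it is judged (in metres and radians):
At the end, for the whole second after the job is handed in: Bar, heat sink, board and carrier each lie in their own tray: centred within 12 mm along both its sides, flat on its floor (within 2.5 mm, tilt under 0.06 rad, right way up), in line with it within 0.26 rad (heat sink: any side), at rest (x of bar_mid in the frame of bar_tray between -0.012 and 0.012 m and y of bar_mid in the frame of bar_tray between -0.012 and 0.012 m and z of bar_mid in the frame of bar_tray below 0.0125 m and angle between each of bar_mid, sink_mid, board_mid, carrier_mid's own z axis and vertical below 0.06 rad and angle between the y axis of bar_mid and the y axis of bar_tray, either way round below 0.26 rad and linear speed of each of clamp_bar, heat_sink, proc_board, board_carrier below 0.02 m/s and x of sink_mid in the frame of sink_tray between -0.012 and 0.012 m and y of sink_mid in the frame of sink_tray between -0.012 and 0.012 m and z of sink_mid in the frame of sink_tray below 0.016 m and (angle between the y axis of sink_mid and the y axis of sink_tray, either way round below 0.26 rad or angle between the x axis of sink_mid and the y axis of sink_tray, either way round below 0.26 rad) and x of board_mid in the frame of board_tray between -0.012 and 0.012 m and y of board_mid in the frame of board_tray between -0.012 and 0.012 m and z of board_mid in the frame of board_tray below 0.0115 m and angle between the y axis of board_mid and the y axis of board_tray, either way round below 0.26 rad and x of carrier_mid in the frame of carrier_tray between -0.012 and 0.012 m and y of carrier_mid in the frame of carrier_tray between -0.012 and 0.012 m and z of carrier_mid in the frame of carrier_tray below 0.0115 m and angle between the y axis of carrier_mid and the y axis of carrier_tray, either way round below 0.26 rad); the robot touches nothing.
It fails at once if a part is dropped: it falls free from about 2 cm or more (faster than 0.65 m/s while no finger touches it) ((linear speed of clamp_bar above 0.65 m/s and contact force between clamp_bar and the fingers below 0.05 N) or (linear speed of heat_sink above 0.65 m/s and contact force between heat_sink and the fingers below 0.05 N) or (linear speed of proc_board above 0.65 m/s and contact force between proc_board and the fingers below 0.05 N) or (linear speed of board_carrier above 0.65 m/s and contact force between board_carrier and the fingers below 0.05 N)).
It also fails if it takes over 120 s, if anything falls off the work surface, if the arm or the gripper's body presses on something with over 40 N, if the wrist force passes 120 N, or if a joint passes its speed limit or range.

## Working session

There is one attempt and no reset: what is moved stays moved. The work goes in short steps, Python scripts to look and compute and a tool call to move; the robot and the scene stay as the last step left them, time stands still between calls to the robot, and variables do not carry over. Pictures are saved under pics/ and viewed, at most 14 in all, crops included, and the job is handed in when it is done.

Besides the shell and the picture viewer there is one more tool, called after ">>>" by a JSON object that holds its "op" and its "data". send_rows: Moves the arm, as the interface text tells. Its arguments: {"type":"object","properties":{"series":{"type":"array"},"newtons":{"type":"number"}},"required":["series"]}

```bash
mkdir -p pics; cat > h.py <<'E'
import numpy as np, cv2
from bench import bot, imaging
def grab(n):
    f=imaging.grab_frame(n); np.savez(f'{n}.npz',**{k:np.array(v) for k,v in f.items()}); return f
def save(img,p): cv2.imwrite(p,img[:,:,::-1])
def world(f,u,v,d=None,z=None):
    R=np.array(f['R']);t=np.array(f['t'])
    ray=np.array([(u-f['cx'])/f['fx'],(v-f['cy'])/f['fy'],1.])
    C=-R.T@t; D=R.T@ray
    if z is not None: return C+D*(z-C[2])/D[2]
    if d is None: d=np.median(f['depth'][int(v)-1:int(v)+2,int(u)-1:int(u)+2])
    return C+D*d
E
python3 - <<'E'
from h import *
for n in('top','side'):
    f=grab(n); save(f['image'],f'pics/{n}0.png'); R=np.array(f['R']);print(n,-R.T@np.array(f['t']),R.round(2).tolist(),f['fx'])
print(bot.state())
E
```

```text
top [0.41684134 0.01817911 0.91660025] [[0.01, -1.0, 0.03], [-0.99, -0.01, -0.14], [0.14, -0.02, -0.99]] 546.6950934120922
side [-0.04445071  0.23810707  0.65300317] [[-0.42, -0.91, -0.01], [-0.62, 0.29, -0.73], [0.66, -0.3, -0.69]] 546.5012806860245
{'clock': 0.1, 'qpos': array([66.53885683, 34.37886863, -0.14589978, 91.67278727,  0.10223005,
       54.02271316, -4.57125473]), 'joint_vel': array([ 0.09681863, -0.0107045 , -0.04617194, -0.12886907,  0.09694884,
       -0.07190567,  0.04227878]), 'joint_efforts': array([ 6.05508903e-03, -7.66553879e+01,  1.50255952e+00, -2.52940285e+01,
       -5.22537762e-02,  1.35755644e-02,  3.87699345e-05]), 'tool_pos': array([ 0.23670724, -0.68487158,  0.23188186]), 'tcp_rot': array([-1.79926018e+02,  6.18360469e-03,  1.90704703e+01]), 'contact_force': array([-0.12229534,  0.33477037,  0.31145812]), 'wrist_torque': array([0.00487772, 0.04965233, 0.01609184]), 'grasp_force': 0.0, 'finger_gap': 0.09312502386406143}
```

View pics/top0.png

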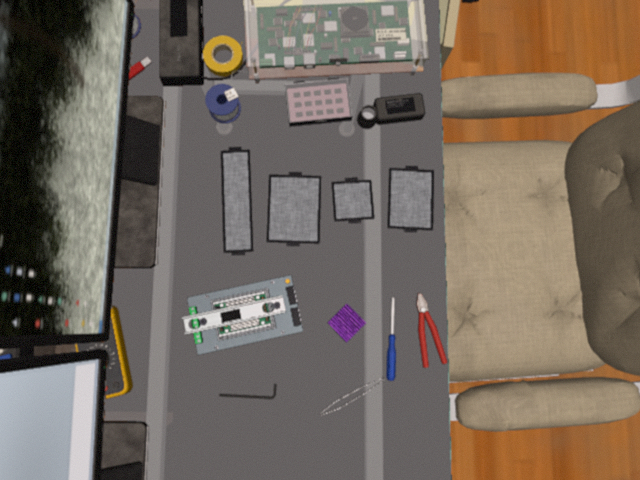

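View pics/side0.png

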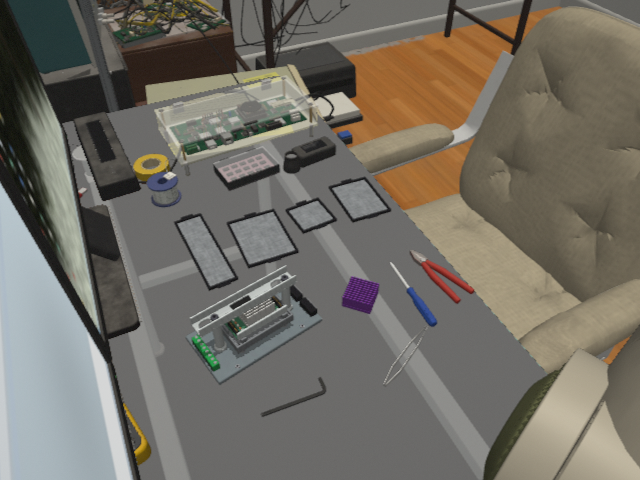

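The top view shows the module at (243,314), with its green +y end at left (193,322). The trays are bar (237,200), carrier (295,208), sink (352,200) and board (410,198). There are two sink-shaped things: a purple one at (346,322), which is the decoy, and one under the bar in the module. I'll take an enlarged crop to confirm.

```bash
python3 - <<'E'
from h import *
a=np.load('top.npz'); im=a['image']; s=np.load('side.npz')['image']
c=cv2.resize(im[265:365,170:330],None,fx=4,fy=4,interpolation=cv2.INTER_CUBIC)
d=cv2.resize(s[255:390,175:335],None,fx=3,fy=3,interpolation=cv2.INTER_CUBIC)
save(c,'pics/c1.png'); save(d,'pics/c2.png')
# trays: dark rims
f={k:a[k] for k in a.files}
g=im.max(2); m=(g<45).astype(np.uint8)
for nm,(u0,v0,u1,v1) in dict(bar=(210,140,262,262),car=(258,165,330,252),sink=(326,170,380,230),board=(382,158,440,238)).items():
    sub=m[v0:v1,u0:u1]; ys,xs=np.nonzero(sub)
    pts=np.array([world(f,x+u0,y+v0,z=.006)[:2] for x,y in zip(xs,ys)],np.float32)
    # drop handles tabs by using the grey lining: fill
    cs,h=cv2.findContours(sub,cv2.RETR_CCOMP,cv2.CHAIN_APPROX_NONE)
    best=max([c for c,hh in zip(cs,h[0]) if hh[3]>=0],key=cv2.contourArea,default=None)
    if best is None: print(nm,'none');continue
    w=np.array([world(f,p[0][0]+u0,p[0][1]+v0,z=.004)[:2] for p in best],np.float32)
    r=cv2.minAreaRect(w*1000); print(nm,r)
E
```

```text
bar none
car none
sink ((663.981689453125, -58.396080017089844), (2.450181007385254, 2.5524699687957764), 46.12960433959961)
board ((686.7814331054688, -157.21434020996094), (2.4529500007629395, 2.5970585346221924), 45.7255973815918)
```

View pics/c1.png

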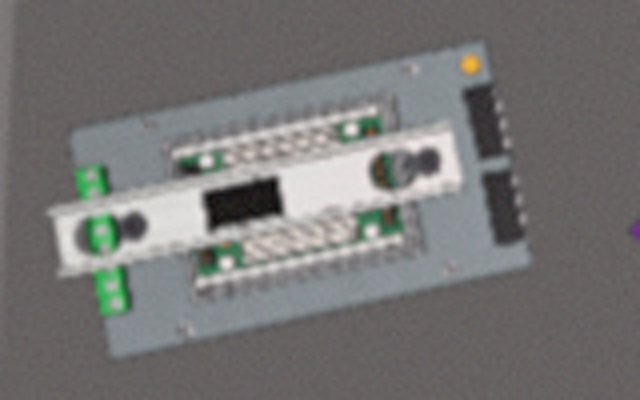

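View pics/c2.png

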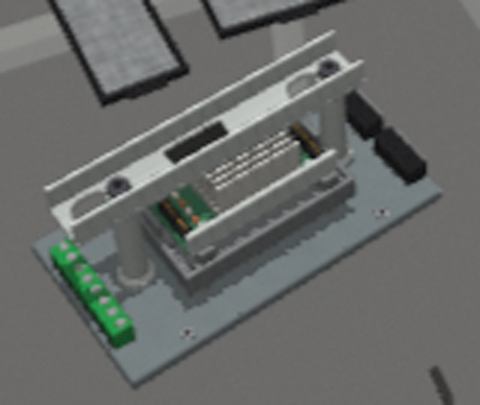

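The crop confirms it. The stacked sink is silver under the bar. The bar's wide openings lie on the +y (green) side of the screws, at crop pixels (135,225) and (428,162), so the bar must slide right in the image, toward its own -y. Next I'll measure the poses.

```bash
cat > trays.py <<'E'
from h import *
a=np.load('top.npz'); f={k:a[k] for k in a.files}; im=f['image']; g=im.max(2)
for nm,(u0,v0,u1,v1) in dict(bar=(212,142,260,260),car=(260,168,328,250),sink=(328,173,379,228),board=(384,160,438,236)).items():
    m=((g[v0:v1,u0:u1]<60)*255).astype(np.uint8)
    m=cv2.morphologyEx(m,cv2.MORPH_CLOSE,np.ones((3,3)))
    n,l,st,_=cv2.connectedComponentsWithStats(m); k=1+st[1:,4].argmax()
    ys,xs=np.nonzero(l==k)
    w=np.array([world(f,x+u0,y+v0,z=.006)[:2] for x,y in zip(xs,ys)],np.float32)
    r=cv2.minAreaRect(w*1000); print(nm,np.round(r[0],1),np.round(r[1],1),round(r[2],1))
A=world(f,203.7,321.3,z=.079);B=world(f,277,305.5,z=.079)
d=A-B;print('screws',A,B,np.linalg.norm(d),'mid',(A+B)/2,'y-dir deg',np.degrees(np.arctan2(d[1],d[0])))
print('depth check',world(f,232,314),world(f,230,200),world(f,237,260))
E
python3 trays.py
```

```text
bar [626.1 136.6] [186.7  49.3] 3.4
car [612.9  39.1] [ 88.8 126.8] 89.1
sink [628.7 -60.4] [77.6 67.2] 4.1
board [ 632.9 -160.3] [ 77.3 114.6] 88.7
screws [0.42096041 0.17087504 0.079     ] [0.44564461 0.06081841 0.079     ] 0.11279082984492811 mid [0.43330251 0.11584673 0.079     ] y-dir deg 102.64146308274651
depth check [0.43237163 0.12950849 0.07236771] [6.26763396e-01 1.48292475e-01 5.82004131e-04] [ 0.52418603  0.13376976 -0.00267198]
```

>>> {"op": "send_rows", "data": {"series": [{"dx":0.04,"dy":-0.028},{"dx":0.04,"dy":-0.028},{"dx":0.04,"dy":-0.028},{"dx":0.04,"dy":-0.028},{"dx":0.04,"dy":-0.028},{"dx":0.04,"dy":-0.028},{"dx":0.04,"dy":-0.028},{"dx":0.04,"dy":-0.028}], "newtons": 20}}

```text
schema error: expected keys dx, dy, dz, wx, wy, wz, grip
```

>>> {"op": "send_rows", "data": {"series": [{"wz":-8.5},{"wz":-8.5},{"wz":-8.5},{"wz":-8.5},{"wz":-8.5},{"wz":-8.5},{"wz":-8.5},{"wz":-8.5}]}}

```text
schema error: expected keys dx, dy, dz, wx, wy, wz, grip
```

```bash
cat > go.py <<'E'
import sys
from h import *
from scipy.spatial.transform import Rotation as Ro
def delta(x,y,z,yaw):
    s=bot.state(); p=s['tool_pos']; c=s['tcp_rot']
    w=(yaw-c[2]+180)%360-180
    Rt=Ro.from_euler('xyz',[180,0,yaw],degrees=True).as_matrix()
    Rc=Ro.from_euler('xyz',c,degrees=True).as_matrix()
    D=np.array([x,y,z])-p
    print('clock %.1f'%s['clock'],'tcp',p.round(4),c.round(1),'q',s['qpos'].round(0),'gap %.4f F %.1f'%(s['finger_gap'],s['grasp_force']),'cf',s['contact_force'].round(1))
    print(' wz',round(-w,2),'| now-axes',(Rc.T@D*1000).round(1),'| after-turn axes',(Rt.T@D*1000).round(1))
if __name__=='__main__': delta(*map(float,sys.argv[1:5]))
E
python3 go.py 0.431 0.125 0.23 102.6
```

```text
clock 0.1 tcp [ 0.2367 -0.6849  0.2319] [-179.9    0.    19.1] q [67. 34. -0. 92.  0. 54. -5.] gap 0.0931 F 0.0 cf [-0.1  0.3  0.3]
 wz -83.53 | now-axes [ 448.2 -701.9    2.7] | after-turn axes [748.  366.3   1.9]
```

>>> {"op": "send_rows", "data": {"series": [{"dx":0.04,"dy":-0.028,"dz":0,"wx":0,"wy":0,"wz":0,"grip":0},{"dx":0.04,"dy":-0.028,"dz":0,"wx":0,"wy":0,"wz":0,"grip":0},{"dx":0.04,"dy":-0.028,"dz":0,"wx":0,"wy":0,"wz":0,"grip":0},{"dx":0.04,"dy":-0.028,"dz":0,"wx":0,"wy":0,"wz":0,"grip":0},{"dx":0.04,"dy":-0.028,"dz":0,"wx":0,"wy":0,"wz":0,"grip":0},{"dx":0.04,"dy":-0.028,"dz":0,"wx":0,"wy":0,"wz":0,"grip":0},{"dx":0.04,"dy":-0.028,"dz":0,"wx":0,"wy":0,"wz":0,"grip":0},{"dx":0.04,"dy":-0.028,"dz":0,"wx":0,"wy":0,"wz":0,"grip":0}], "newtons": 20}}

```text
clock: 0.9
tool_pos: [0.4669, -0.3672, 0.2325]
tcp_rot: [-180.0, 0.0, 19.1]
contact_force: [-0.8, -0.3, 0.5]
finger_gap: 0.093
grasp_force: 0.0
```

>>> {"op": "send_rows", "data": {"series": [{"dx":0,"dy":0,"dz":0,"wx":0,"wy":0,"wz":-8.5,"grip":0},{"dx":0,"dy":0,"dz":0,"wx":0,"wy":0,"wz":-8.5,"grip":0},{"dx":0,"dy":0,"dz":0,"wx":0,"wy":0,"wz":-8.5,"grip":0},{"dx":0,"dy":0,"dz":0,"wx":0,"wy":0,"wz":-8.5,"grip":0},{"dx":0,"dy":0,"dz":0,"wx":0,"wy":0,"wz":-8.5,"grip":0},{"dx":0,"dy":0,"dz":0,"wx":0,"wy":0,"wz":-8.5,"grip":0},{"dx":0,"dy":0,"dz":0,"wx":0,"wy":0,"wz":-8.5,"grip":0},{"dx":0,"dy":0,"dz":0,"wx":0,"wy":0,"wz":-8.5,"grip":0}]}}

```text
clock: 1.7
tool_pos: [0.4659, -0.3689, 0.2323]
tcp_rot: [-180.0, -0.0, 87.4]
contact_force: [-0.5, -0.6, 0.6]
finger_gap: 0.0933
grasp_force: 0.0
```

```bash
python3 go.py 0.431 0.125 0.23 102.6
```

```text
clock 1.7 tcp [ 0.4659 -0.3689  0.2323] [-180.    -0.    87.4] q [ 47.  27. -20. 108.  12.  47.  18.] gap 0.0933 F 0.0 cf [-0.5 -0.6  0.6]
 wz -15.18 | now-axes [491.8 -57.1   2.5] | after-turn axes [489.6  73.7   2.3]
```

>>> {"op": "send_rows", "data": {"series": [{"dx":0,"dy":0,"dz":0,"wx":0,"wy":0,"wz":-7.6,"grip":0},{"dx":0,"dy":0,"dz":0,"wx":0,"wy":0,"wz":-7.6,"grip":0},{"dx":0.04,"dy":0.006,"dz":0,"wx":0,"wy":0,"wz":0,"grip":0},{"dx":0.04,"dy":0.006,"dz":0,"wx":0,"wy":0,"wz":0,"grip":0},{"dx":0.04,"dy":0.006,"dz":0,"wx":0,"wy":0,"wz":0,"grip":0},{"dx":0.04,"dy":0.006,"dz":0,"wx":0,"wy":0,"wz":0,"grip":0},{"dx":0.04,"dy":0.006,"dz":0,"wx":0,"wy":0,"wz":0,"grip":0},{"dx":0.04,"dy":0.006,"dz":0,"wx":0,"wy":0,"wz":0,"grip":0}]}}

```text
clock: 2.5
tool_pos: [0.4498, -0.1253, 0.2325]
tcp_rot: [-180.0, -0.0, 102.2]
contact_force: [0.5, 0.9, -0.1]
finger_gap: 0.0927
grasp_force: 0.0
```

>>> {"op": "send_rows", "data": {"series": [{"dx":0.04,"dy":0.006,"dz":0,"wx":0,"wy":0,"wz":0,"grip":0},{"dx":0.04,"dy":0.006,"dz":0,"wx":0,"wy":0,"wz":0,"grip":0},{"dx":0.04,"dy":0.006,"dz":0,"wx":0,"wy":0,"wz":0,"grip":0},{"dx":0.04,"dy":0.006,"dz":0,"wx":0,"wy":0,"wz":0,"grip":0},{"dx":0.04,"dy":0.006,"dz":0,"wx":0,"wy":0,"wz":0,"grip":0},{"dx":0.04,"dy":0.006,"dz":0,"wx":0,"wy":0,"wz":0,"grip":0},{"dx":0.01,"dy":0.002,"dz":0,"wx":0,"wy":0,"wz":0,"grip":0},{"dx":0,"dy":0,"dz":0,"wx":0,"wy":0,"wz":0,"grip":0}]}}

```text
clock: 3.3
tool_pos: [0.4341, 0.1271, 0.2325]
tcp_rot: [-180.0, -0.0, 102.5]
contact_force: [0.1, -1.0, -0.1]
finger_gap: 0.0929
grasp_force: 0.0
```

```bash
python3 go.py 0.431 0.125 0.23 102.6; python3 - <<'E'
from h import *
f=grab('wrist'); im=f['image']; save(cv2.resize(im,(800,600)),'pics/w1.png'); R=np.array(f['R']);print(-R.T@np.array(f['t']),R.round(2).tolist(),f['fx'],f['cx'],f['cy'])
E
```

```text
clock 3.3 tcp [0.4341 0.1271 0.2325] [-180.    -0.   102.5] q [  1.  18. -31. 125.  14.  40. -27.] gap 0.0929 F 0.0 cf [ 0.1 -1.  -0.1]
 wz -0.13 | now-axes [-1.3 -3.5  2.5] | after-turn axes [-1.3 -3.5  2.5]
[0.41738614 0.2047978  0.38444279] [[0.98, 0.22, -0.0], [0.21, -0.93, 0.29], [0.06, -0.28, -0.96]] 371.64829954431775 318.2767403167237 245.95880918946304
```

View pics/w1.png

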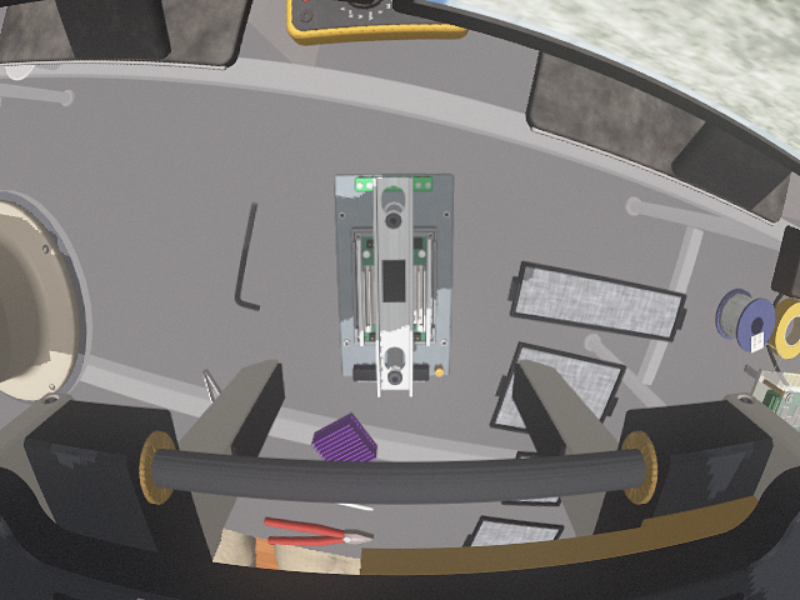

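The wrist view shows screws at (393,219) and (395,378), the bar centred around x=394, and the bar tray corners at about (524,263), (686,293), (671,340) and (513,313).

```bash
cat >> h.py <<'E'
def wworld(f,u,v,z):
    R=np.array(f['R']);t=np.array(f['t']); C=-R.T@t
    a=(u-f['cx'])/f['fx'];b=(v-f['cy'])/f['fy'];r=np.hypot(a,b)
    D=R.T@np.array([a*np.sin(r)/r,b*np.sin(r)/r,np.cos(r)]); return C+D*(z-C[2])/D[2]
E
python3 - <<'E'
from h import *
a=np.load('wrist.npz'); f={k:a[k] for k in a.files}; w=lambda u,v,z:wworld(f,u/1.25,v/1.25,z)
A=w(393,219,.079);B=w(395,378,.079);d=A-B
print(A,B,np.linalg.norm(d),(A+B)/2,np.degrees(np.arctan2(d[1],d[0])))
print('bar ends',w(393,178,.08),w(394,397,.08))
P=[w(*p,.006) for p in((524,263),(686,293),(671,340),(513,313))]
print(np.mean(P,0),[np.linalg.norm(P[i]-P[i-1]) for i in range(4)],(P[1]-P[0]))
E
```

```text
[0.42095123 0.17314693 0.079     ] [0.44679595 0.06188741 0.079     ] 0.11422184853066271 [0.43387359 0.11751717 0.079     ] 103.07743710508119
bar ends [0.41512948 0.19959954 0.08      ] [0.44932568 0.04695163 0.08      ]
[0.62599032 0.13782781 0.006     ] [np.float64(0.04504457376066262), np.float64(0.17392828460551027), np.float64(0.04912377031221244), np.float64(0.1724428370026338)] [0.17343444 0.01309742 0.        ]
```

>>> {"op": "send_rows", "data": {"series": [{"dx":0,"dy":-0.0025,"dz":0.03,"wx":0,"wy":0,"wz":-0.5,"grip":0},{"dx":0,"dy":0,"dz":0.03,"wx":0,"wy":0,"wz":0,"grip":0},{"dx":0,"dy":0,"dz":0.03,"wx":0,"wy":0,"wz":0,"grip":0},{"dx":0,"dy":0,"dz":0.03,"wx":0,"wy":0,"wz":0,"grip":90},{"dx":0,"dy":0,"dz":0.015,"wx":0,"wy":0,"wz":0,"grip":120},{"dx":0,"dy":0,"dz":0.008,"wx":0,"wy":0,"wz":0,"grip":140},{"dx":0,"dy":0,"dz":0,"wx":0,"wy":0,"wz":0,"grip":160},{"dx":0,"dy":0,"dz":0,"wx":0,"wy":0,"wz":0,"grip":160}], "newtons": 20}}

```text
clock: 4.15
tool_pos: [0.4322, 0.1244, 0.0901]
tcp_rot: [180.0, 0.0, 102.7]
contact_force: [0.4, -0.1, 0.3]
finger_gap: 0.0574
grasp_force: 0.0
```

```bash
python3 go.py 0.4317 0.1263 0.09 103; python3 - <<'E'
from h import *
f=grab('side'); im=f['image'][200:400,150:390]; save(cv2.resize(im,None,fx=3,fy=3),'pics/s1.png')
E
```

```text
clock 4.2 tcp [0.4322 0.1244 0.0901] [180.    0.  102.7] q [-10.  31. -19. 133.  30.  19. -42.] gap 0.0574 F 0.0 cf [ 0.4 -0.1  0.3]
 wz -0.29 | now-axes [ 2.  -0.   0.1] | after-turn axes [ 2.  -0.   0.1]
```

View pics/s1.png

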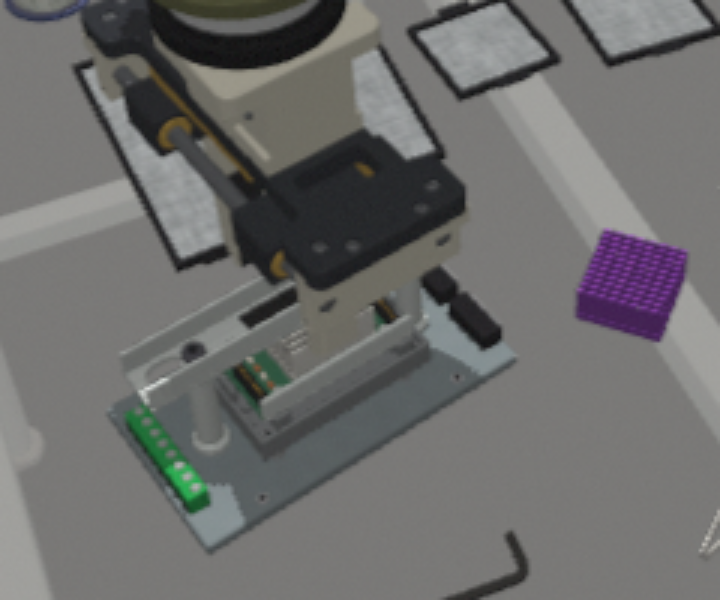

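The fingers straddle the bar about mid-length. I'll close the grip.

>>> {"op": "send_rows", "data": {"series": [{"dx":0,"dy":0,"dz":0,"wx":0,"wy":0,"wz":0,"grip":255},{"dx":0,"dy":0,"dz":0,"wx":0,"wy":0,"wz":0,"grip":255},{"dx":0,"dy":0,"dz":0,"wx":0,"wy":0,"wz":0,"grip":255},{"dx":0,"dy":0,"dz":0,"wx":0,"wy":0,"wz":0,"grip":255},{"dx":0,"dy":0,"dz":0,"wx":0,"wy":0,"wz":0,"grip":255},{"dx":0,"dy":0,"dz":0,"wx":0,"wy":0,"wz":0,"grip":255}]}}

```text
clock: 4.8
tool_pos: [0.432, 0.1251, 0.0898]
tcp_rot: [180.0, 0.0, 102.8]
contact_force: [0.1, -0.9, 6.7]
finger_gap: 0.0259
grasp_force: 20.0
```

>>> {"op": "send_rows", "data": {"series": [{"dx":0,"dy":0,"dz":-0.001,"wx":0,"wy":0,"wz":0,"grip":255},{"dx":-0.003,"dy":0,"dz":0,"wx":0,"wy":0,"wz":0,"grip":255},{"dx":-0.003,"dy":0,"dz":0,"wx":0,"wy":0,"wz":0,"grip":255},{"dx":-0.003,"dy":0,"dz":0,"wx":0,"wy":0,"wz":0,"grip":255},{"dx":-0.003,"dy":0,"dz":0,"wx":0,"wy":0,"wz":0,"grip":255},{"dx":-0.002,"dy":0,"dz":0,"wx":0,"wy":0,"wz":0,"grip":255},{"dx":0,"dy":0,"dz":0,"wx":0,"wy":0,"wz":0,"grip":255}]}}

```text
clock: 5.5
tool_pos: [0.435, 0.111, 0.0906]
tcp_rot: [-180.0, 0.0, 102.7]
contact_force: [0.2, -0.2, -0.4]
finger_gap: 0.0259
grasp_force: 20.0
```

```bash
python3 go.py 0.4317 0.1263 0.09 103; python3 - <<'E'
from h import *
f=grab('wrist'); im=f['image'][120:420,200:440]; save(cv2.resize(im,None,fx=2,fy=2,interpolation=cv2.INTER_CUBIC),'pics/w2.png')
E
```

```text
clock 5.5 tcp [0.435  0.111  0.0906] [-180.     0.   102.7] q [ -8.  31. -19. 133.  30.  19. -40.] gap 0.0259 F 20.0 cf [ 0.2 -0.2 -0.4]
 wz -0.27 | now-axes [15.7  0.2  0.6] | after-turn axes [15.7  0.3  0.6]
```

View pics/w2.png

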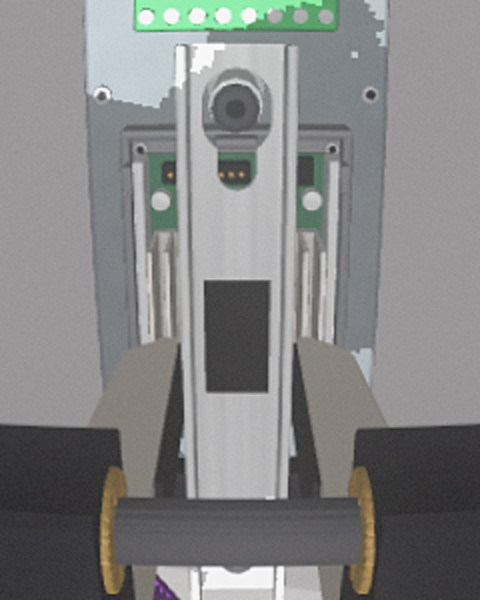

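The screw head at (236,108) now sits inside the wide opening. I'll lift slowly.

>>> {"op": "send_rows", "data": {"series": [{"dx":0,"dy":0,"dz":-0.004,"wx":0,"wy":0,"wz":0,"grip":255},{"dx":0,"dy":0,"dz":-0.004,"wx":0,"wy":0,"wz":0,"grip":255},{"dx":0,"dy":0,"dz":-0.004,"wx":0,"wy":0,"wz":0,"grip":255},{"dx":0,"dy":0,"dz":-0.004,"wx":0,"wy":0,"wz":0,"grip":255}]}}

```text
clock: 5.95
tool_pos: [0.435, 0.1115, 0.1071]
tcp_rot: [180.0, -0.0, 102.8]
contact_force: [0.3, 0.4, -0.8]
finger_gap: 0.026
grasp_force: 20.0
```

>>> {"op": "send_rows", "data": {"series": [{"dx":0,"dy":0,"dz":-0.01,"wx":0,"wy":0,"wz":0,"grip":255},{"dx":0,"dy":0,"dz":-0.02,"wx":0,"wy":0,"wz":0,"grip":255},{"dx":0,"dy":0,"dz":-0.02,"wx":0,"wy":0,"wz":0,"grip":255},{"dx":0,"dy":0,"dz":-0.02,"wx":0,"wy":0,"wz":0,"grip":255},{"dx":0,"dy":0,"dz":-0.01,"wx":0,"wy":0,"wz":0,"grip":255}]}}

```text
clock: 6.45
tool_pos: [0.4353, 0.1115, 0.1885]
tcp_rot: [179.9, -0.0, 102.8]
contact_force: [0.6, 0.0, -0.2]
finger_gap: 0.0259
grasp_force: 20.0
```

```bash
python3 go.py 0.626 0.137 0.17 3.8; python3 - <<'E'
from h import *
f=grab('top'); print(np.median(f['depth'][300:330,200:260]))
E
sed 's/^a=.*npz.); f=/a=np.load("top.npz"); f=/' trays.py >/dev/null
```

```text
clock 6.5 tcp [0.4353 0.1115 0.1885] [179.9  -0.  102.8] q [  1.  22. -30. 128.  19.  34. -30.] gap 0.0259 F 20.0 cf [ 0.6  0.  -0.2]
 wz 98.96 | now-axes [-17.3 191.6  18.9] | after-turn axes [192.  -12.8  18.5]
0.27755433
```

>>> {"op": "send_rows", "data": {"series": [{"dx":0,"dy":0,"dz":0,"wx":0,"wy":0,"wz":8,"grip":255},{"dx":0,"dy":0,"dz":0,"wx":0,"wy":0,"wz":8,"grip":255},{"dx":0,"dy":0,"dz":0,"wx":0,"wy":0,"wz":8,"grip":255},{"dx":0,"dy":0,"dz":0,"wx":0,"wy":0,"wz":8,"grip":255}]}}

```text
clock: 6.9
tool_pos: [0.4347, 0.1112, 0.1862]
tcp_rot: [-180.0, 0.0, 70.4]
contact_force: [0.7, 0.3, -0.0]
finger_gap: 0.0258
grasp_force: 20.0
```

```bash
python3 go.py 0.626 0.137 0.17 3.8
```

```text
clock 6.9 tcp [0.4347 0.1112 0.1862] [-180.     0.    70.4] q [ -6.  21. -21. 129.  14.  33. -56.] gap 0.0258 F 20.0 cf [ 0.7  0.3 -0. ]
 wz 66.63 | now-axes [ 88.4 171.6  16.1] | after-turn axes [192.6 -13.1  16.2]
```

>>> {"op": "send_rows", "data": {"series": [{"dx":0,"dy":0,"dz":0,"wx":0,"wy":0,"wz":8.3,"grip":255},{"dx":0,"dy":0,"dz":0,"wx":0,"wy":0,"wz":8.3,"grip":255},{"dx":0,"dy":0,"dz":0,"wx":0,"wy":0,"wz":8.3,"grip":255},{"dx":0,"dy":0,"dz":0,"wx":0,"wy":0,"wz":8.3,"grip":255},{"dx":0,"dy":0,"dz":0,"wx":0,"wy":0,"wz":8.3,"grip":255},{"dx":0,"dy":0,"dz":0,"wx":0,"wy":0,"wz":8.3,"grip":255},{"dx":0,"dy":0,"dz":0,"wx":0,"wy":0,"wz":8.3,"grip":255},{"dx":0,"dy":0,"dz":0,"wx":0,"wy":0,"wz":8.3,"grip":255}]}}

```text
clock: 7.7
tool_pos: [0.4346, 0.1113, 0.1862]
tcp_rot: [180.0, 0.0, 4.0]
contact_force: [-0.0, -0.1, -0.4]
finger_gap: 0.0257
grasp_force: 20.0
```

>>> {"op": "send_rows", "data": {"series": [{"dx":0.02,"dy":-0.001,"dz":0,"wx":0,"wy":0,"wz":0,"grip":255},{"dx":0.03,"dy":-0.002,"dz":0,"wx":0,"wy":0,"wz":0,"grip":255},{"dx":0.03,"dy":-0.002,"dz":0,"wx":0,"wy":0,"wz":0,"grip":255},{"dx":0.03,"dy":-0.002,"dz":0,"wx":0,"wy":0,"wz":0,"grip":255},{"dx":0.03,"dy":-0.002,"dz":0,"wx":0,"wy":0,"wz":0,"grip":255},{"dx":0.03,"dy":-0.002,"dz":0,"wx":0,"wy":0,"wz":0,"grip":255},{"dx":0.02,"dy":-0.002,"dz":0,"wx":0,"wy":0,"wz":0,"grip":255},{"dx":0,"dy":0,"dz":0,"wx":0,"wy":0,"wz":0,"grip":255}]}}

```text
clock: 8.5
tool_pos: [0.6253, 0.1391, 0.1855]
tcp_rot: [180.0, -0.0, 4.4]
contact_force: [-0.2, 0.0, -0.2]
finger_gap: 0.0259
grasp_force: 20.0
```

```bash
python3 go.py 0.626 0.137 0.023 3.8; python3 - <<'E'
from h import *
f=grab('top'); f2=grab('side'); a=cv2.resize(f['image'][130:380,130:440],None,fx=1.28,fy=1.28); b=f2['image'][150:470,150:550]
save(np.hstack([a[:320,:396],b]),'pics/t2.png')
E
```

```text
clock 8.5 tcp [0.6253 0.1391 0.1855] [180.   -0.    4.4] q [ -17.   31.   -1.  106.    1.   43. -104.] gap 0.0259 F 20.0 cf [-0.2  0.  -0.2]
 wz 0.55 | now-axes [  0.4   2.1 162.5] | after-turn axes [  0.5   2.2 162.5]
```

View pics/t2.png

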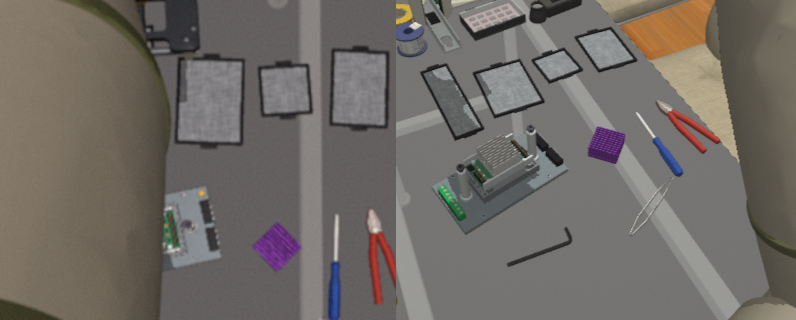

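>>> {"op": "send_rows", "data": {"series": [{"dx":0,"dy":0.002,"dz":0.03,"wx":0,"wy":0,"wz":0.5,"grip":255},{"dx":0,"dy":0,"dz":0.035,"wx":0,"wy":0,"wz":0,"grip":255},{"dx":0,"dy":0,"dz":0.035,"wx":0,"wy":0,"wz":0,"grip":255},{"dx":0,"dy":0,"dz":0.03,"wx":0,"wy":0,"wz":0,"grip":255},{"dx":0,"dy":0,"dz":0.02,"wx":0,"wy":0,"wz":0,"grip":255},{"dx":0,"dy":0,"dz":0.006,"wx":0,"wy":0,"wz":0,"grip":255},{"dx":0,"dy":0,"dz":0.003,"wx":0,"wy":0,"wz":0,"grip":255},{"dx":0,"dy":0,"dz":0,"wx":0,"wy":0,"wz":0,"grip":255}]}}

```text
clock: 9.4
tool_pos: [0.6235, 0.1369, 0.0283]
tcp_rot: [-180.0, -0.0, 3.9]
contact_force: [-1.2, 0.4, -0.6]
finger_gap: 0.0259
grasp_force: 20.0
```

>>> {"op": "send_rows", "data": {"series": [{"dx":0,"dy":0,"dz":0.002,"wx":0,"wy":0,"wz":0,"grip":255},{"dx":0,"dy":0,"dz":0.0015,"wx":0,"wy":0,"wz":0,"grip":255},{"dx":0,"dy":0,"dz":0,"wx":0,"wy":0,"wz":0,"grip":255}]}}

```text
clock: 9.7
tool_pos: [0.6237, 0.1369, 0.0246]
tcp_rot: [-180.0, -0.0, 3.9]
contact_force: [0.3, -0.0, -0.5]
finger_gap: 0.0255
grasp_force: 20.0
```

>>> {"op": "send_rows", "data": {"series": [{"dx":0.002,"dy":0,"dz":0.0015,"wx":0,"wy":0,"wz":0,"grip":255},{"dx":0,"dy":0,"dz":0.001,"wx":0,"wy":0,"wz":0,"grip":255},{"dx":0,"dy":0,"dz":0,"wx":0,"wy":0,"wz":0,"grip":255}]}}

```text
clock: 10.0
tool_pos: [0.6261, 0.137, 0.022]
tcp_rot: [-180.0, -0.1, 3.9]
contact_force: [0.4, -0.4, 3.6]
finger_gap: 0.0257
grasp_force: 20.0
```

>>> {"op": "send_rows", "data": {"series": [{"dx":0,"dy":0,"dz":0,"wx":0,"wy":0,"wz":0,"grip":170},{"dx":0,"dy":0,"dz":0,"wx":0,"wy":0,"wz":0,"grip":140},{"dx":0,"dy":0,"dz":0,"wx":0,"wy":0,"wz":0,"grip":140},{"dx":0,"dy":0,"dz":-0.02,"wx":0,"wy":0,"wz":0,"grip":140},{"dx":0,"dy":0,"dz":-0.04,"wx":0,"wy":0,"wz":0,"grip":80},{"dx":0,"dy":0,"dz":-0.04,"wx":0,"wy":0,"wz":0,"grip":0},{"dx":0,"dy":0,"dz":-0.04,"wx":0,"wy":0,"wz":0,"grip":0},{"dx":0,"dy":0,"dz":-0.04,"wx":0,"wy":0,"wz":0,"grip":0}]}}

```text
clock: 10.8
tool_pos: [0.6252, 0.1368, 0.2031]
tcp_rot: [180.0, 0.0, 3.9]
contact_force: [0.5, 0.8, -0.2]
finger_gap: 0.0691
grasp_force: 0.0
```

```bash
python3 go.py 0.4338 0.117 0.17 103; python3 - <<'E'
from h import *
f=grab('side'); im=f['image'][140:470,100:500]; save(cv2.resize(im,None,fx=2,fy=1.8),'pics/s3.png')
E
```

```text
clock 10.8 tcp [0.6252 0.1368 0.2031] [180.    0.    3.9] q [ -17.   30.   -1.  105.    1.   45. -104.] gap 0.0691 F 0.0 cf [ 0.5  0.8 -0.2]
 wz -99.13 | now-axes [-192.3    6.9   33.2] | after-turn axes [  23.7 -191.    33.1]
```

View pics/s3.png

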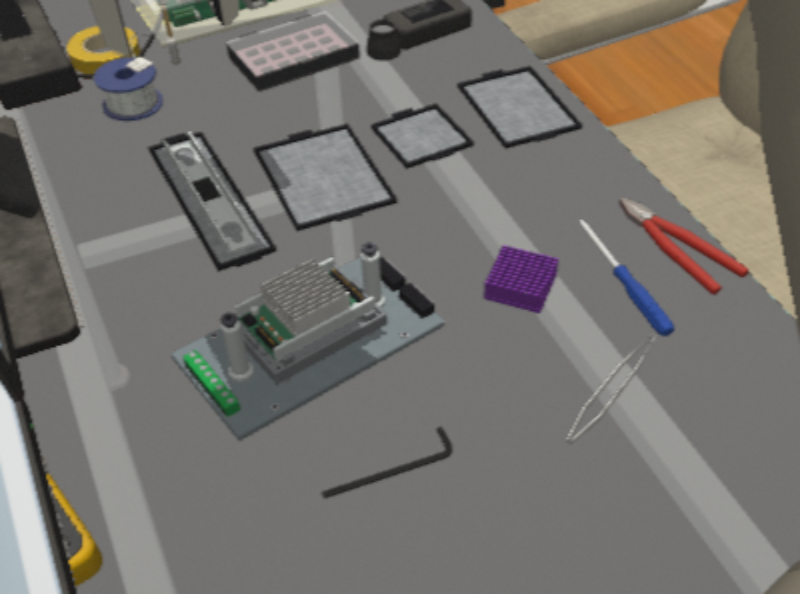

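The bar lies centred in its tray and the silver sink, board and carrier are undisturbed. Going back for the heat sink.

>>> {"op": "send_rows", "data": {"series": [{"dx":-0.03,"dy":0.001,"dz":0,"wx":0,"wy":0,"wz":0,"grip":0},{"dx":-0.04,"dy":0.001,"dz":0,"wx":0,"wy":0,"wz":0,"grip":0},{"dx":-0.04,"dy":0.001,"dz":0,"wx":0,"wy":0,"wz":0,"grip":0},{"dx":-0.04,"dy":0.002,"dz":0,"wx":0,"wy":0,"wz":0,"grip":0},{"dx":-0.042,"dy":0.002,"dz":0,"wx":0,"wy":0,"wz":0,"grip":0},{"dx":0,"dy":0,"dz":0,"wx":0,"wy":0,"wz":-8,"grip":0},{"dx":0,"dy":0,"dz":0,"wx":0,"wy":0,"wz":-8,"grip":0},{"dx":0,"dy":0,"dz":0,"wx":0,"wy":0,"wz":-8,"grip":0}]}}

```text
clock: 11.65
tool_pos: [0.4342, 0.1171, 0.2017]
tcp_rot: [180.0, -0.0, 28.2]
contact_force: [1.2, 0.9, -0.2]
finger_gap: 0.0932
grasp_force: 0.0
```

>>> {"op": "send_rows", "data": {"series": [{"dx":0,"dy":0,"dz":0,"wx":0,"wy":0,"wz":-8.4,"grip":0},{"dx":0,"dy":0,"dz":0,"wx":0,"wy":0,"wz":-8.4,"grip":0},{"dx":0,"dy":0,"dz":0,"wx":0,"wy":0,"wz":-8.4,"grip":0},{"dx":0,"dy":0,"dz":0,"wx":0,"wy":0,"wz":-8.4,"grip":0},{"dx":0,"dy":0,"dz":0,"wx":0,"wy":0,"wz":-8.4,"grip":0},{"dx":0,"dy":0,"dz":0,"wx":0,"wy":0,"wz":-8.4,"grip":0},{"dx":0,"dy":0,"dz":0,"wx":0,"wy":0,"wz":-8.4,"grip":0},{"dx":0,"dy":0,"dz":0,"wx":0,"wy":0,"wz":-8.4,"grip":0}]}}

```text
clock: 12.45
tool_pos: [0.4344, 0.117, 0.2015]
tcp_rot: [-180.0, -0.0, 95.4]
contact_force: [-0.3, 0.1, -0.3]
finger_gap: 0.0932
grasp_force: 0.0
```

>>> {"op": "send_rows", "data": {"series": [{"dx":0,"dy":0,"dz":0,"wx":0,"wy":0,"wz":-8,"grip":0},{"dx":0,"dy":0,"dz":0,"wx":0,"wy":0,"wz":0,"grip":0}]}}

```text
clock: 12.65
tool_pos: [0.4343, 0.1168, 0.2014]
tcp_rot: [-180.0, -0.0, 103.2]
contact_force: [0.2, 0.2, 0.1]
finger_gap: 0.093
grasp_force: 0.0
```

```bash
python3 go.py 0.4338 0.117 0.0695 103; python3 - <<'E'
from h import *
f=grab('wrist'); im=f['image'][100:400,200:440]; save(cv2.resize(im,None,fx=2,fy=2,interpolation=cv2.INTER_CUBIC),'pics/w4.png')
E
```

```text
clock 12.7 tcp [0.4343 0.1168 0.2014] [-180.    -0.   103.2] q [  0.  21. -29. 127.  17.  36. -28.] gap 0.0930 F 0.0 cf [0.2 0.2 0.1]
 wz 0.17 | now-axes [  0.2  -0.4 131.9] | after-turn axes [  0.3  -0.5 131.9]
```

View pics/w4.png

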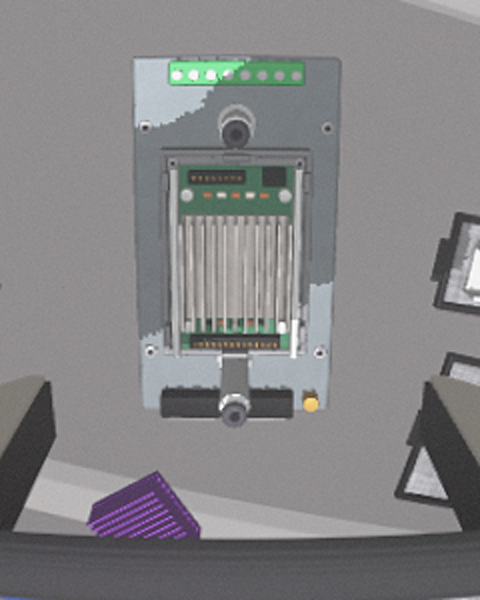

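The sink's top face spans about (184..292, 217..318) in the crop, centre (237,268). I'll compute its position.

```bash
python3 - <<'E'
from h import *
a=np.load('wrist.npz'); f={k:a[k] for k in a.files}; w=lambda u,v,z:wworld(f,u/2+200,v/2+100,z)
for v in(217,318): print(w(237,v,.069))
print('lr',w(184,268,.069),w(292,268,.069)); print('screws',w(234,130,.079),w(234,411,.079))
print('board ends',w(237,163,.042),w(237,350,.042))
E
```

```text
[0.42937942 0.14027155 0.069     ]
[0.43886584 0.09990814 0.069     ]
lr [0.41361901 0.11546265 0.069     ] [0.45531311 0.12526689 0.069     ]
screws [0.4203753  0.17378811 0.079     ] [0.44610378 0.06377183 0.079     ]
board ends [0.42527375 0.15771015 0.042     ] [0.44444319 0.07614491 0.042     ]
```

>>> {"op": "send_rows", "data": {"series": [{"dx":0.0015,"dy":0,"dz":0.03,"wx":0,"wy":0,"wz":0,"grip":0},{"dx":0,"dy":0,"dz":0.035,"wx":0,"wy":0,"wz":0,"grip":0},{"dx":0,"dy":0,"dz":0.035,"wx":0,"wy":0,"wz":0,"grip":40},{"dx":0,"dy":0,"dz":0.022,"wx":0,"wy":0,"wz":0,"grip":70},{"dx":0,"dy":0,"dz":0.009,"wx":0,"wy":0,"wz":0,"grip":90},{"dx":0,"dy":0,"dz":0,"wx":0,"wy":0,"wz":0,"grip":100},{"dx":0,"dy":0,"dz":0,"wx":0,"wy":0,"wz":0,"grip":100}]}}

```text
clock: 13.4
tool_pos: [0.4344, 0.1187, 0.0712]
tcp_rot: [180.0, 0.0, 103.0]
contact_force: [-0.6, 0.4, -0.7]
finger_gap: 0.0588
grasp_force: 0.0
```

>>> {"op": "send_rows", "data": {"series": [{"dx":0,"dy":0,"dz":0,"wx":0,"wy":0,"wz":0,"grip":130},{"dx":0,"dy":0,"dz":0,"wx":0,"wy":0,"wz":0,"grip":160},{"dx":0,"dy":0,"dz":0,"wx":0,"wy":0,"wz":0,"grip":255},{"dx":0,"dy":0,"dz":0,"wx":0,"wy":0,"wz":0,"grip":255},{"dx":0,"dy":0,"dz":0,"wx":0,"wy":0,"wz":0,"grip":255}]}}

```text
clock: 13.9
tool_pos: [0.4346, 0.1184, 0.0715]
tcp_rot: [179.9, 0.0, 103.0]
contact_force: [-0.6, 0.1, 8.2]
finger_gap: 0.0445
grasp_force: 20.0
```

>>> {"op": "send_rows", "data": {"series": [{"dx":0,"dy":0,"dz":-0.003,"wx":0,"wy":0,"wz":0,"grip":255},{"dx":0,"dy":0,"dz":-0.006,"wx":0,"wy":0,"wz":0,"grip":255},{"dx":0,"dy":0,"dz":-0.02,"wx":0,"wy":0,"wz":0,"grip":255},{"dx":0,"dy":0,"dz":-0.03,"wx":0,"wy":0,"wz":0,"grip":255},{"dx":0,"dy":0,"dz":-0.03,"wx":0,"wy":0,"wz":0,"grip":255},{"dx":0,"dy":0,"dz":-0.02,"wx":0,"wy":0,"wz":0,"grip":255},{"dx":0,"dy":0,"dz":0,"wx":0,"wy":0,"wz":8.3,"grip":255},{"dx":0,"dy":0,"dz":0,"wx":0,"wy":0,"wz":8.3,"grip":255}]}}

```text
clock: 14.7
tool_pos: [0.4343, 0.1181, 0.1809]
tcp_rot: [179.9, -0.0, 86.1]
contact_force: [-1.1, 0.1, -0.3]
finger_gap: 0.045
grasp_force: 20.0
```

>>> {"op": "send_rows", "data": {"series": [{"dx":0,"dy":0,"dz":0,"wx":0,"wy":0,"wz":8.3,"grip":255},{"dx":0,"dy":0,"dz":0,"wx":0,"wy":0,"wz":8.3,"grip":255},{"dx":0,"dy":0,"dz":0,"wx":0,"wy":0,"wz":8.3,"grip":255},{"dx":0,"dy":0,"dz":0,"wx":0,"wy":0,"wz":8.3,"grip":255},{"dx":0,"dy":0,"dz":0,"wx":0,"wy":0,"wz":8.3,"grip":255},{"dx":0,"dy":0,"dz":0,"wx":0,"wy":0,"wz":8.3,"grip":255},{"dx":0,"dy":0,"dz":0,"wx":0,"wy":0,"wz":8.3,"grip":255},{"dx":0,"dy":0,"dz":0,"wx":0,"wy":0,"wz":8.3,"grip":255}]}}

```text
clock: 15.5
tool_pos: [0.4338, 0.1185, 0.18]
tcp_rot: [-180.0, 0.0, 19.7]
contact_force: [1.1, -0.2, -1.5]
finger_gap: 0.0445
grasp_force: 20.0
```

>>> {"op": "send_rows", "data": {"series": [{"dx":0,"dy":0,"dz":0,"wx":0,"wy":0,"wz":8.3,"grip":255},{"dx":0,"dy":0,"dz":0,"wx":0,"wy":0,"wz":8.3,"grip":255}]}}

```text
clock: 15.7
tool_pos: [0.4338, 0.1185, 0.18]
tcp_rot: [-180.0, 0.0, 3.1]
contact_force: [-0.7, 0.2, -2.2]
finger_gap: 0.0448
grasp_force: 20.0
```

```bash
python3 go.py 0.6285 -0.0604 0.03 3.5
```

```text
clock 15.7 tcp [0.4338 0.1185 0.18  ] [-180.     0.     3.1] q [ -22.   21.   -0.  130.    0.   30. -110.] gap 0.0448 F 20.0 cf [-0.7  0.2 -2.2]
 wz -0.38 | now-axes [184.7 189.3 149.9] | after-turn axes [183.4 190.5 150. ]
```

>>> {"op": "send_rows", "data": {"series": [{"dx":0.015,"dy":0.015,"dz":0,"wx":0,"wy":0,"wz":-0.4,"grip":255},{"dx":0.028,"dy":0.029,"dz":0,"wx":0,"wy":0,"wz":0,"grip":255},{"dx":0.028,"dy":0.029,"dz":0,"wx":0,"wy":0,"wz":0,"grip":255},{"dx":0.028,"dy":0.029,"dz":0,"wx":0,"wy":0,"wz":0,"grip":255},{"dx":0.028,"dy":0.029,"dz":0,"wx":0,"wy":0,"wz":0,"grip":255},{"dx":0.028,"dy":0.029,"dz":0,"wx":0,"wy":0,"wz":0,"grip":255},{"dx":0.015,"dy":0.015,"dz":0,"wx":0,"wy":0,"wz":0,"grip":255},{"dx":0.014,"dy":0.015,"dz":0,"wx":0,"wy":0,"wz":0,"grip":255}]}}

```text
clock: 16.5
tool_pos: [0.631, -0.06, 0.1798]
tcp_rot: [-179.9, 0.0, 3.8]
contact_force: [-1.4, 1.0, -1.0]
finger_gap: 0.0446
grasp_force: 20.0
```

>>> {"op": "send_rows", "data": {"series": [{"dx":0,"dy":0,"dz":0.025,"wx":0,"wy":0,"wz":0,"grip":255},{"dx":0,"dy":0,"dz":0.035,"wx":0,"wy":0,"wz":0,"grip":255},{"dx":0,"dy":0,"dz":0.035,"wx":0,"wy":0,"wz":0,"grip":255},{"dx":0,"dy":0,"dz":0.03,"wx":0,"wy":0,"wz":0,"grip":255},{"dx":0,"dy":0,"dz":0.015,"wx":0,"wy":0,"wz":0,"grip":255},{"dx":0,"dy":0,"dz":0.005,"wx":0,"wy":0,"wz":0,"grip":255},{"dx":0,"dy":0,"dz":0,"wx":0,"wy":0,"wz":0,"grip":255}]}}

```text
clock: 17.2
tool_pos: [0.6305, -0.0588, 0.0348]
tcp_rot: [-180.0, 0.0, 3.9]
contact_force: [0.2, -0.1, -0.2]
finger_gap: 0.0447
grasp_force: 20.0
```

```bash
python3 go.py 0.6285 -0.0604 0.0275 3.5
```

```text
clock 17.2 tcp [ 0.6305 -0.0588  0.0348] [-180.     0.     3.9] q [  1.  43.  -0. 112.   1.  26. -87.] gap 0.0447 F 20.0 cf [ 0.2 -0.1 -0.2]
 wz 0.36 | now-axes [-2.1  1.5  7.3] | after-turn axes [-2.1  1.5  7.3]
```

>>> {"op": "send_rows", "data": {"series": [{"dx":-0.002,"dy":0.0015,"dz":0.003,"wx":0,"wy":0,"wz":0,"grip":255},{"dx":0,"dy":0,"dz":0.002,"wx":0,"wy":0,"wz":0,"grip":255},{"dx":0,"dy":0,"dz":0.0015,"wx":0,"wy":0,"wz":0,"grip":255},{"dx":0,"dy":0,"dz":0.001,"wx":0,"wy":0,"wz":0,"grip":255},{"dx":0,"dy":0,"dz":0,"wx":0,"wy":0,"wz":0,"grip":255}]}}

```text
clock: 17.7
tool_pos: [0.6288, -0.0604, 0.0277]
tcp_rot: [180.0, -0.0, 3.9]
contact_force: [-1.2, 0.2, 4.4]
finger_gap: 0.0452
grasp_force: 20.0
```

>>> {"op": "send_rows", "data": {"series": [{"dx":0,"dy":0,"dz":0,"wx":0,"wy":0,"wz":0,"grip":120},{"dx":0,"dy":0,"dz":0,"wx":0,"wy":0,"wz":0,"grip":90},{"dx":0,"dy":0,"dz":0,"wx":0,"wy":0,"wz":0,"grip":90},{"dx":0,"dy":0,"dz":-0.02,"wx":0,"wy":0,"wz":0,"grip":90},{"dx":0,"dy":0,"dz":-0.04,"wx":0,"wy":0,"wz":0,"grip":40},{"dx":0,"dy":0,"dz":-0.04,"wx":0,"wy":0,"wz":0,"grip":0},{"dx":0,"dy":0,"dz":-0.04,"wx":0,"wy":0,"wz":0,"grip":0},{"dx":0,"dy":0,"dz":-0.03,"wx":0,"wy":0,"wz":0,"grip":0}]}}

```text
clock: 18.5
tool_pos: [0.6289, -0.0605, 0.1996]
tcp_rot: [180.0, -0.1, 3.9]
contact_force: [0.3, 0.1, -0.0]
finger_gap: 0.0875
grasp_force: 0.0
```

>>> {"op": "send_rows", "data": {"series": [{"dx":-0.015,"dy":-0.015,"dz":0,"wx":0,"wy":0,"wz":0,"grip":0},{"dx":-0.029,"dy":-0.029,"dz":0,"wx":0,"wy":0,"wz":0,"grip":0},{"dx":-0.029,"dy":-0.029,"dz":0,"wx":0,"wy":0,"wz":0,"grip":0},{"dx":-0.029,"dy":-0.029,"dz":0,"wx":0,"wy":0,"wz":0,"grip":0},{"dx":-0.029,"dy":-0.029,"dz":0,"wx":0,"wy":0,"wz":0,"grip":0},{"dx":-0.029,"dy":-0.029,"dz":0,"wx":0,"wy":0,"wz":0,"grip":0},{"dx":-0.022,"dy":-0.03,"dz":0,"wx":0,"wy":0,"wz":0,"grip":0},{"dx":0,"dy":0,"dz":0,"wx":0,"wy":0,"wz":-8.3,"grip":0}]}}

```text
clock: 19.3
tool_pos: [0.4307, 0.1207, 0.1972]
tcp_rot: [-179.9, 0.1, 12.6]
contact_force: [0.5, -0.9, -0.0]
finger_gap: 0.0932
grasp_force: 0.0
```

>>> {"op": "send_rows", "data": {"series": [{"dx":0,"dy":0,"dz":0,"wx":0,"wy":0,"wz":-8.3,"grip":0},{"dx":0,"dy":0,"dz":0,"wx":0,"wy":0,"wz":-8.3,"grip":0},{"dx":0,"dy":0,"dz":0,"wx":0,"wy":0,"wz":-8.3,"grip":0},{"dx":0,"dy":0,"dz":0,"wx":0,"wy":0,"wz":-8.3,"grip":0},{"dx":0,"dy":0,"dz":0,"wx":0,"wy":0,"wz":-8.3,"grip":0},{"dx":0,"dy":0,"dz":0,"wx":0,"wy":0,"wz":-8.3,"grip":0},{"dx":0,"dy":0,"dz":0,"wx":0,"wy":0,"wz":-8.3,"grip":0},{"dx":0,"dy":0,"dz":0,"wx":0,"wy":0,"wz":-8.3,"grip":0}]}}

```text
clock: 20.1
tool_pos: [0.4341, 0.1168, 0.1971]
tcp_rot: [180.0, 0.0, 78.9]
contact_force: [-0.2, -0.2, -0.2]
finger_gap: 0.0928
grasp_force: 0.0
```

>>> {"op": "send_rows", "data": {"series": [{"dx":0,"dy":0,"dz":0,"wx":0,"wy":0,"wz":-8.3,"grip":0},{"dx":0,"dy":0,"dz":0,"wx":0,"wy":0,"wz":-8.3,"grip":0},{"dx":0,"dy":0,"dz":0,"wx":0,"wy":0,"wz":-8,"grip":0},{"dx":0,"dy":0,"dz":0,"wx":0,"wy":0,"wz":0,"grip":0}]}}

```text
clock: 20.5
tool_pos: [0.4341, 0.1167, 0.1971]
tcp_rot: [-180.0, -0.0, 103.3]
contact_force: [0.6, -0.3, -0.4]
finger_gap: 0.093
grasp_force: 0.0
```

```bash
python3 go.py 0.4337 0.1180 0.0605 103; python3 - <<'E'
from h import *
f=grab('wrist'); save(cv2.resize(f['image'][80:480,200:560],None,fx=1.5,fy=1.5,interpolation=cv2.INTER_CUBIC),'pics/w5.png')
E
```

```text
clock 20.5 tcp [0.4341 0.1167 0.1971] [-180.    -0.   103.3] q [ -0.  21. -29. 127.  17.  35. -28.] gap 0.0930 F 0.0 cf [ 0.6 -0.3 -0.4]
 wz 0.26 | now-axes [  1.4  -0.  136.6] | after-turn axes [ 1.400e+00 -1.000e-01  1.366e+02]
```

View pics/w5.png

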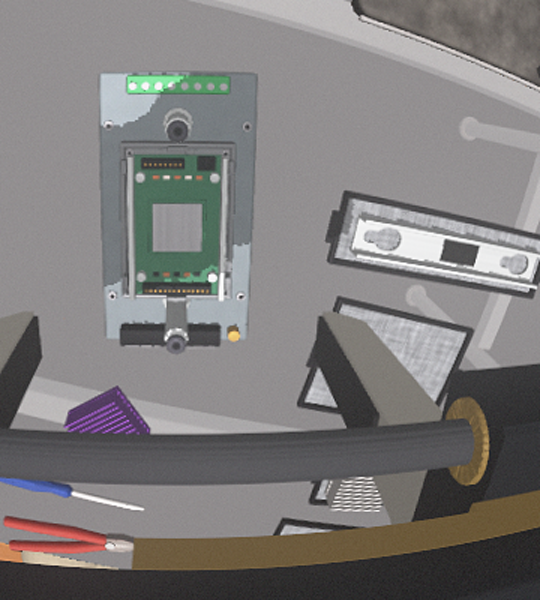

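The board lies undisturbed and the bar and sink are in their trays. Next I'll grip the board by its rails.

>>> {"op": "send_rows", "data": {"series": [{"dx":0.0014,"dy":0,"dz":0.03,"wx":0,"wy":0,"wz":0,"grip":0},{"dx":0,"dy":0,"dz":0.035,"wx":0,"wy":0,"wz":0,"grip":0},{"dx":0,"dy":0,"dz":0.035,"wx":0,"wy":0,"wz":0,"grip":20},{"dx":0,"dy":0,"dz":0.025,"wx":0,"wy":0,"wz":0,"grip":50},{"dx":0,"dy":0,"dz":0.0115,"wx":0,"wy":0,"wz":0,"grip":70},{"dx":0,"dy":0,"dz":0,"wx":0,"wy":0,"wz":0,"grip":75},{"dx":0,"dy":0,"dz":0,"wx":0,"wy":0,"wz":0,"grip":75}]}}

```text
clock: 21.25
tool_pos: [0.4338, 0.1184, 0.0608]
tcp_rot: [-180.0, 0.0, 103.1]
contact_force: [-0.0, 0.5, 1.7]
finger_gap: 0.0663
grasp_force: 0.0
```

```bash
python3 go.py 0.4337 0.1180 0.060 103
```

```text
clock 21.2 tcp [0.4338 0.1184 0.0608] [-180.     0.   103.1] q [-13.  34. -14. 134.  32.  14. -43.] gap 0.0663 F 0.0 cf [-0.   0.5  1.7]
 wz 0.07 | now-axes [-0.4 -0.2  0.8] | after-turn axes [-0.4 -0.2  0.8]
```

>>> {"op": "send_rows", "data": {"series": [{"dx":0,"dy":0,"dz":0.001,"wx":0,"wy":0,"wz":0,"grip":95},{"dx":0,"dy":0,"dz":0,"wx":0,"wy":0,"wz":0,"grip":120},{"dx":0,"dy":0,"dz":0,"wx":0,"wy":0,"wz":0,"grip":255},{"dx":0,"dy":0,"dz":0,"wx":0,"wy":0,"wz":0,"grip":255},{"dx":0,"dy":0,"dz":0,"wx":0,"wy":0,"wz":0,"grip":255}]}}

```text
clock: 21.75
tool_pos: [0.4342, 0.1182, 0.0603]
tcp_rot: [179.9, -0.0, 103.1]
contact_force: [-0.8, 0.5, 7.5]
finger_gap: 0.0534
grasp_force: 20.0
```

>>> {"op": "send_rows", "data": {"series": [{"dx":0,"dy":0,"dz":-0.003,"wx":0,"wy":0,"wz":0,"grip":255},{"dx":0,"dy":0,"dz":-0.005,"wx":0,"wy":0,"wz":0,"grip":255},{"dx":0,"dy":0,"dz":-0.01,"wx":0,"wy":0,"wz":0,"grip":255},{"dx":0,"dy":0,"dz":-0.02,"wx":0,"wy":0,"wz":0,"grip":255},{"dx":0,"dy":0,"dz":-0.03,"wx":0,"wy":0,"wz":0,"grip":255},{"dx":0,"dy":0,"dz":-0.03,"wx":0,"wy":0,"wz":0,"grip":255},{"dx":0,"dy":0,"dz":-0.02,"wx":0,"wy":0,"wz":0,"grip":255},{"dx":0,"dy":0,"dz":0,"wx":0,"wy":0,"wz":0,"grip":255}]}}

```text
clock: 22.55
tool_pos: [0.4348, 0.1183, 0.1801]
tcp_rot: [179.8, -0.0, 103.1]
contact_force: [0.2, 0.1, -1.2]
finger_gap: 0.0533
grasp_force: 20.0
```

>>> {"op": "send_rows", "data": {"series": [{"dx":0,"dy":0,"dz":0,"wx":0,"wy":0,"wz":8.3,"grip":255},{"dx":0,"dy":0,"dz":0,"wx":0,"wy":0,"wz":8.3,"grip":255},{"dx":0,"dy":0,"dz":0,"wx":0,"wy":0,"wz":8.3,"grip":255},{"dx":0,"dy":0,"dz":0,"wx":0,"wy":0,"wz":8.3,"grip":255},{"dx":0,"dy":0,"dz":0,"wx":0,"wy":0,"wz":8.3,"grip":255},{"dx":0,"dy":0,"dz":0,"wx":0,"wy":0,"wz":8.3,"grip":255},{"dx":0,"dy":0,"dz":0,"wx":0,"wy":0,"wz":8.3,"grip":255},{"dx":0,"dy":0,"dz":0,"wx":0,"wy":0,"wz":8.3,"grip":255}]}}

```text
clock: 23.35
tool_pos: [0.4332, 0.1179, 0.1768]
tcp_rot: [-180.0, 0.1, 36.4]
contact_force: [-0.4, 0.2, -0.9]
finger_gap: 0.0537
grasp_force: 20.0
```

>>> {"op": "send_rows", "data": {"series": [{"dx":0,"dy":0,"dz":0,"wx":0,"wy":0,"wz":8.3,"grip":255},{"dx":0,"dy":0,"dz":0,"wx":0,"wy":0,"wz":8.3,"grip":255},{"dx":0,"dy":0,"dz":0,"wx":0,"wy":0,"wz":8.3,"grip":255},{"dx":0,"dy":0,"dz":0,"wx":0,"wy":0,"wz":8.3,"grip":255},{"dx":0,"dy":0,"dz":0,"wx":0,"wy":0,"wz":4,"grip":255}]}}

```text
clock: 23.85
tool_pos: [0.4332, 0.1179, 0.1768]
tcp_rot: [179.9, 0.1, -0.7]
contact_force: [0.0, -0.1, -2.0]
finger_gap: 0.0536
grasp_force: 20.0
```

```bash
python3 go.py 0.6325 -0.160 0.0223 -1
```

```text
clock 23.9 tcp [0.4332 0.1179 0.1768] [ 1.799e+02  1.000e-01 -7.000e-01] q [ -23.   21.    1.  130.   -1.   29. -112.] gap 0.0536 F 20.0 cf [ 0.  -0.1 -2. ]
 wz 0.25 | now-axes [203.  275.1 154.6] | after-turn axes [204.1 274.4 154.5]
```

>>> {"op": "send_rows", "data": {"series": [{"dx":0.012,"dy":0.016,"dz":0,"wx":0,"wy":0,"wz":0,"grip":255},{"dx":0.024,"dy":0.032,"dz":0,"wx":0,"wy":0,"wz":0,"grip":255},{"dx":0.024,"dy":0.032,"dz":0,"wx":0,"wy":0,"wz":0,"grip":255},{"dx":0.024,"dy":0.032,"dz":0,"wx":0,"wy":0,"wz":0,"grip":255},{"dx":0.024,"dy":0.032,"dz":0,"wx":0,"wy":0,"wz":0,"grip":255},{"dx":0.024,"dy":0.032,"dz":0,"wx":0,"wy":0,"wz":0,"grip":255},{"dx":0.024,"dy":0.032,"dz":0,"wx":0,"wy":0,"wz":0,"grip":255},{"dx":0.024,"dy":0.032,"dz":0,"wx":0,"wy":0,"wz":0,"grip":255}]}}

```text
clock: 24.65
tool_pos: [0.6121, -0.1246, 0.1764]
tcp_rot: [180.0, 0.1, -0.4]
contact_force: [0.5, -0.3, -1.0]
finger_gap: 0.0537
grasp_force: 20.0
```

>>> {"op": "send_rows", "data": {"series": [{"dx":0.014,"dy":0.022,"dz":0,"wx":0,"wy":0,"wz":0,"grip":255},{"dx":0.007,"dy":0.01,"dz":0,"wx":0,"wy":0,"wz":0,"grip":255},{"dx":0,"dy":0,"dz":0.025,"wx":0,"wy":0,"wz":0,"grip":255},{"dx":0,"dy":0,"dz":0.035,"wx":0,"wy":0,"wz":0,"grip":255},{"dx":0,"dy":0,"dz":0.035,"wx":0,"wy":0,"wz":0,"grip":255},{"dx":0,"dy":0,"dz":0.03,"wx":0,"wy":0,"wz":0,"grip":255},{"dx":0,"dy":0,"dz":0.012,"wx":0,"wy":0,"wz":0,"grip":255},{"dx":0,"dy":0,"dz":0.006,"wx":0,"wy":0,"wz":0,"grip":255}]}}

```text
clock: 25.45
tool_pos: [0.6318, -0.1543, 0.0332]
tcp_rot: [-180.0, 0.2, -0.4]
contact_force: [0.1, 1.0, -0.4]
finger_gap: 0.0538
grasp_force: 20.0
```

```bash
python3 go.py 0.6325 -0.160 0.0223 -1
```

```text
clock 25.4 tcp [ 0.6318 -0.1543  0.0332] [-180.     0.2   -0.4] q [  9.  44.   0. 109.  -1.  27. -81.] gap 0.0538 F 20.0 cf [ 0.1  1.  -0.4]
 wz 0.62 | now-axes [ 0.8  5.7 10.9] | after-turn axes [ 0.8  5.7 10.9]
```

>>> {"op": "send_rows", "data": {"series": [{"dx":0.0008,"dy":0.0055,"dz":0,"wx":0,"wy":0,"wz":0.6,"grip":255},{"dx":0,"dy":0,"dz":0.004,"wx":0,"wy":0,"wz":0,"grip":255},{"dx":0,"dy":0,"dz":0.003,"wx":0,"wy":0,"wz":0,"grip":255},{"dx":0,"dy":0,"dz":0.0015,"wx":0,"wy":0,"wz":0,"grip":255},{"dx":0,"dy":0,"dz":0,"wx":0,"wy":0,"wz":0,"grip":255}]}}

```text
clock: 25.95
tool_pos: [0.6336, -0.1607, 0.0264]
tcp_rot: [-180.0, -0.0, -1.0]
contact_force: [-0.2, 0.5, -0.6]
finger_gap: 0.0535
grasp_force: 20.0
```

>>> {"op": "send_rows", "data": {"series": [{"dx":0,"dy":0,"dz":0.001,"wx":0,"wy":0,"wz":0,"grip":255},{"dx":0,"dy":0,"dz":0.001,"wx":0,"wy":0,"wz":0,"grip":255},{"dx":0,"dy":0,"dz":0,"wx":0,"wy":0,"wz":0,"grip":255}]}}

```text
clock: 26.25
tool_pos: [0.6334, -0.1607, 0.024]
tcp_rot: [-180.0, 0.0, -1.0]
contact_force: [-0.1, 0.3, -0.3]
finger_gap: 0.0539
grasp_force: 20.0
```

>>> {"op": "send_rows", "data": {"series": [{"dx":0,"dy":0,"dz":0.0012,"wx":0,"wy":0,"wz":0,"grip":255},{"dx":0,"dy":0,"dz":0.0008,"wx":0,"wy":0,"wz":0,"grip":255},{"dx":0,"dy":0,"dz":0,"wx":0,"wy":0,"wz":0,"grip":255}]}}

```text
clock: 26.55
tool_pos: [0.6336, -0.1608, 0.0225]
tcp_rot: [180.0, -0.0, -1.0]
contact_force: [-0.7, -0.3, 3.3]
finger_gap: 0.0534
grasp_force: 20.0
```

>>> {"op": "send_rows", "data": {"series": [{"dx":0,"dy":0,"dz":0,"wx":0,"wy":0,"wz":0,"grip":95},{"dx":0,"dy":0,"dz":0,"wx":0,"wy":0,"wz":0,"grip":70},{"dx":0,"dy":0,"dz":0,"wx":0,"wy":0,"wz":0,"grip":70},{"dx":0,"dy":0,"dz":-0.02,"wx":0,"wy":0,"wz":0,"grip":70},{"dx":0,"dy":0,"dz":-0.04,"wx":0,"wy":0,"wz":0,"grip":40},{"dx":0,"dy":0,"dz":-0.04,"wx":0,"wy":0,"wz":0,"grip":0},{"dx":0,"dy":0,"dz":-0.04,"wx":0,"wy":0,"wz":0,"grip":0},{"dx":0,"dy":0,"dz":-0.03,"wx":0,"wy":0,"wz":0,"grip":0}]}}

```text
clock: 27.35
tool_pos: [0.6339, -0.1609, 0.1947]
tcp_rot: [180.0, -0.1, -1.0]
contact_force: [0.3, 0.1, 0.1]
finger_gap: 0.0918
grasp_force: 0.0
```

>>> {"op": "send_rows", "data": {"series": [{"dx":-0.022,"dy":-0.029,"dz":0,"wx":0,"wy":0,"wz":0,"grip":0},{"dx":-0.027,"dy":-0.036,"dz":0,"wx":0,"wy":0,"wz":0,"grip":0},{"dx":-0.027,"dy":-0.036,"dz":0,"wx":0,"wy":0,"wz":0,"grip":0},{"dx":-0.027,"dy":-0.036,"dz":0,"wx":0,"wy":0,"wz":0,"grip":0},{"dx":-0.027,"dy":-0.036,"dz":0,"wx":0,"wy":0,"wz":0,"grip":0},{"dx":-0.027,"dy":-0.036,"dz":0,"wx":0,"wy":0,"wz":0,"grip":0},{"dx":-0.027,"dy":-0.036,"dz":0,"wx":0,"wy":0,"wz":0,"grip":0},{"dx":-0.021,"dy":-0.03,"dz":0,"wx":0,"wy":0,"wz":0,"grip":0}]}}

```text
clock: 28.15
tool_pos: [0.4318, 0.1194, 0.1922]
tcp_rot: [-180.0, 0.0, -1.0]
contact_force: [0.4, 0.4, -0.5]
finger_gap: 0.0929
grasp_force: 0.0
```

>>> {"op": "send_rows", "data": {"series": [{"dx":0,"dy":0,"dz":0,"wx":0,"wy":0,"wz":-8.3,"grip":0},{"dx":0,"dy":0,"dz":0,"wx":0,"wy":0,"wz":-8.3,"grip":0},{"dx":0,"dy":0,"dz":0,"wx":0,"wy":0,"wz":-8.3,"grip":0},{"dx":0,"dy":0,"dz":0,"wx":0,"wy":0,"wz":-8.3,"grip":0},{"dx":0,"dy":0,"dz":0,"wx":0,"wy":0,"wz":-8.3,"grip":0},{"dx":0,"dy":0,"dz":0,"wx":0,"wy":0,"wz":-8.3,"grip":0},{"dx":0,"dy":0,"dz":0,"wx":0,"wy":0,"wz":-8.3,"grip":0},{"dx":0,"dy":0,"dz":0,"wx":0,"wy":0,"wz":-8.3,"grip":0}]}}

```text
clock: 28.95
tool_pos: [0.4335, 0.1178, 0.1922]
tcp_rot: [180.0, -0.0, 65.7]
contact_force: [0.3, 0.1, -1.1]
finger_gap: 0.0931
grasp_force: 0.0
```

>>> {"op": "send_rows", "data": {"series": [{"dx":0,"dy":0,"dz":0,"wx":0,"wy":0,"wz":-8.3,"grip":0},{"dx":0,"dy":0,"dz":0,"wx":0,"wy":0,"wz":-8.3,"grip":0},{"dx":0,"dy":0,"dz":0,"wx":0,"wy":0,"wz":-8.3,"grip":0},{"dx":0,"dy":0,"dz":0,"wx":0,"wy":0,"wz":-8.3,"grip":0},{"dx":0,"dy":0,"dz":0,"wx":0,"wy":0,"wz":-4.4,"grip":0},{"dx":0,"dy":0,"dz":0,"wx":0,"wy":0,"wz":0,"grip":0}]}}

```text
clock: 29.55
tool_pos: [0.4335, 0.1177, 0.1921]
tcp_rot: [-180.0, -0.0, 103.0]
contact_force: [-0.3, 0.4, 0.1]
finger_gap: 0.0928
grasp_force: 0.0
```

```bash
python3 go.py 0.4337 0.1180 0.0415 103; python3 - <<'E'
from h import *
f=grab('wrist'); save(cv2.resize(f['image'][80:480,200:560],None,fx=1.5,fy=1.5,interpolation=cv2.INTER_CUBIC),'pics/w6.png')
E
```

```text
clock 29.6 tcp [0.4335 0.1177 0.1921] [-180.   -0.  103.] q [ -0.  21. -29. 128.  18.  35. -29.] gap 0.0928 F 0.0 cf [-0.3  0.4  0.1]
 wz 0.0 | now-axes [  0.2   0.3 150.6] | after-turn axes [  0.3   0.3 150.6]
```

View pics/w6.png

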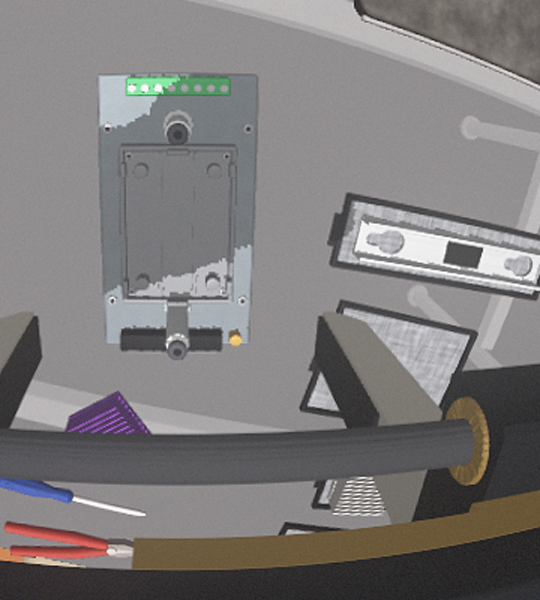

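The carrier lies in place, empty. I'll grip it across its rim.

>>> {"op": "send_rows", "data": {"series": [{"dx":0,"dy":0,"dz":0.03,"wx":0,"wy":0,"wz":0,"grip":0},{"dx":0,"dy":0,"dz":0.035,"wx":0,"wy":0,"wz":0,"grip":0},{"dx":0,"dy":0,"dz":0.035,"wx":0,"wy":0,"wz":0,"grip":0},{"dx":0,"dy":0,"dz":0.03,"wx":0,"wy":0,"wz":0,"grip":15},{"dx":0,"dy":0,"dz":0.015,"wx":0,"wy":0,"wz":0,"grip":30},{"dx":0,"dy":0,"dz":0.0055,"wx":0,"wy":0,"wz":0,"grip":40},{"dx":0,"dy":0,"dz":0,"wx":0,"wy":0,"wz":0,"grip":40}]}}

```text
clock: 30.3
tool_pos: [0.4333, 0.1181, 0.0412]
tcp_rot: [-179.9, 0.0, 102.9]
contact_force: [0.2, -0.3, 0.2]
finger_gap: 0.0788
grasp_force: 0.0
```

>>> {"op": "send_rows", "data": {"series": [{"dx":0,"dy":0,"dz":0,"wx":0,"wy":0,"wz":0,"grip":60},{"dx":0,"dy":0,"dz":0,"wx":0,"wy":0,"wz":0,"grip":80},{"dx":0,"dy":0,"dz":0,"wx":0,"wy":0,"wz":0,"grip":255},{"dx":0,"dy":0,"dz":0,"wx":0,"wy":0,"wz":0,"grip":255},{"dx":0,"dy":0,"dz":0,"wx":0,"wy":0,"wz":0,"grip":255}]}}

```text
clock: 30.8
tool_pos: [0.434, 0.1179, 0.0425]
tcp_rot: [179.9, -0.0, 102.9]
contact_force: [-0.5, 0.2, 7.9]
finger_gap: 0.0656
grasp_force: 20.0
```

>>> {"op": "send_rows", "data": {"series": [{"dx":0,"dy":0,"dz":-0.003,"wx":0,"wy":0,"wz":0,"grip":255},{"dx":0,"dy":0,"dz":-0.005,"wx":0,"wy":0,"wz":0,"grip":255},{"dx":0,"dy":0,"dz":-0.01,"wx":0,"wy":0,"wz":0,"grip":255},{"dx":0,"dy":0,"dz":-0.02,"wx":0,"wy":0,"wz":0,"grip":255},{"dx":0,"dy":0,"dz":-0.03,"wx":0,"wy":0,"wz":0,"grip":255},{"dx":0,"dy":0,"dz":-0.03,"wx":0,"wy":0,"wz":0,"grip":255},{"dx":0,"dy":0,"dz":-0.03,"wx":0,"wy":0,"wz":0,"grip":255},{"dx":0,"dy":0,"dz":-0.01,"wx":0,"wy":0,"wz":0,"grip":255}]}}

```text
clock: 31.6
tool_pos: [0.4341, 0.1179, 0.1823]
tcp_rot: [179.8, -0.0, 102.9]
contact_force: [0.1, -0.5, -1.9]
finger_gap: 0.0657
grasp_force: 20.0
```

>>> {"op": "send_rows", "data": {"series": [{"dx":0,"dy":0,"dz":0,"wx":0,"wy":0,"wz":8.3,"grip":255},{"dx":0,"dy":0,"dz":0,"wx":0,"wy":0,"wz":8.3,"grip":255},{"dx":0,"dy":0,"dz":0,"wx":0,"wy":0,"wz":8.3,"grip":255},{"dx":0,"dy":0,"dz":0,"wx":0,"wy":0,"wz":8.3,"grip":255},{"dx":0,"dy":0,"dz":0,"wx":0,"wy":0,"wz":8.3,"grip":255},{"dx":0,"dy":0,"dz":0,"wx":0,"wy":0,"wz":8.3,"grip":255},{"dx":0,"dy":0,"dz":0,"wx":0,"wy":0,"wz":8.3,"grip":255},{"dx":0,"dy":0,"dz":0,"wx":0,"wy":0,"wz":8.3,"grip":255}]}}

```text
clock: 32.4
tool_pos: [0.4331, 0.1176, 0.1792]
tcp_rot: [-180.0, 0.1, 36.2]
contact_force: [0.7, -0.2, -0.8]
finger_gap: 0.0657
grasp_force: 20.0
```

>>> {"op": "send_rows", "data": {"series": [{"dx":0,"dy":0,"dz":0,"wx":0,"wy":0,"wz":8.3,"grip":255},{"dx":0,"dy":0,"dz":0,"wx":0,"wy":0,"wz":8.3,"grip":255},{"dx":0,"dy":0,"dz":0,"wx":0,"wy":0,"wz":8.3,"grip":255},{"dx":0,"dy":0,"dz":0,"wx":0,"wy":0,"wz":8.3,"grip":255},{"dx":0,"dy":0,"dz":0,"wx":0,"wy":0,"wz":4,"grip":255},{"dx":0,"dy":0,"dz":0,"wx":0,"wy":0,"wz":0,"grip":255}]}}

```text
clock: 33.0
tool_pos: [0.4331, 0.1177, 0.1792]
tcp_rot: [180.0, 0.0, -0.7]
contact_force: [-0.1, -0.5, -0.8]
finger_gap: 0.0658
grasp_force: 20.0
```

```bash
python3 go.py 0.613 0.039 0.022 -0.8
```

```text
clock 33.0 tcp [0.4331 0.1177 0.1792] [180.    0.   -0.7] q [ -23.   21.    0.  130.   -0.   30. -113.] gap 0.0658 F 20.0 cf [-0.1 -0.5 -0.8]
 wz 0.12 | now-axes [180.9  76.5 157.2] | after-turn axes [181.   76.2 157.2]
```

>>> {"op": "send_rows", "data": {"series": [{"dx":0.015,"dy":0.006,"dz":0,"wx":0,"wy":0,"wz":0,"grip":255},{"dx":0.028,"dy":0.012,"dz":0,"wx":0,"wy":0,"wz":0,"grip":255},{"dx":0.03,"dy":0.013,"dz":0,"wx":0,"wy":0,"wz":0,"grip":255},{"dx":0.03,"dy":0.013,"dz":0,"wx":0,"wy":0,"wz":0,"grip":255},{"dx":0.03,"dy":0.013,"dz":0,"wx":0,"wy":0,"wz":0,"grip":255},{"dx":0.028,"dy":0.012,"dz":0,"wx":0,"wy":0,"wz":0,"grip":255},{"dx":0.018,"dy":0.007,"dz":0,"wx":0,"wy":0,"wz":0,"grip":255},{"dx":0,"dy":0,"dz":0.02,"wx":0,"wy":0,"wz":0,"grip":255}]}}

```text
clock: 33.8
tool_pos: [0.6164, 0.0373, 0.1609]
tcp_rot: [180.0, -0.3, -0.7]
contact_force: [0.5, -0.4, -1.1]
finger_gap: 0.0657
grasp_force: 20.0
```

>>> {"op": "send_rows", "data": {"series": [{"dx":0,"dy":0,"dz":0.03,"wx":0,"wy":0,"wz":0,"grip":255},{"dx":0,"dy":0,"dz":0.03,"wx":0,"wy":0,"wz":0,"grip":255},{"dx":0,"dy":0,"dz":0.03,"wx":0,"wy":0,"wz":0,"grip":255},{"dx":0,"dy":0,"dz":0.025,"wx":0,"wy":0,"wz":0,"grip":255},{"dx":0,"dy":0,"dz":0.008,"wx":0,"wy":0,"wz":0,"grip":255},{"dx":0,"dy":0,"dz":0.004,"wx":0,"wy":0,"wz":0,"grip":255},{"dx":0,"dy":0,"dz":0,"wx":0,"wy":0,"wz":0,"grip":255}]}}

```text
clock: 34.5
tool_pos: [0.6121, 0.0396, 0.0328]
tcp_rot: [180.0, -0.0, -0.6]
contact_force: [-0.2, 0.7, -0.6]
finger_gap: 0.0657
grasp_force: 20.0
```

```bash
python3 go.py 0.613 0.039 0.022 -0.8
```

```text
clock 34.5 tcp [0.6121 0.0396 0.0328] [180.   -0.   -0.6] q [  -9.   42.    0.  114.   -0.   24. -100.] gap 0.0657 F 20.0 cf [-0.2  0.7 -0.6]
 wz 0.19 | now-axes [ 0.9  0.6 10.8] | after-turn axes [ 0.9  0.6 10.8]
```

>>> {"op": "send_rows", "data": {"series": [{"dx":0.001,"dy":0.0005,"dz":0.003,"wx":0,"wy":0,"wz":0,"grip":255},{"dx":0,"dy":0,"dz":0.003,"wx":0,"wy":0,"wz":0,"grip":255},{"dx":0,"dy":0,"dz":0.002,"wx":0,"wy":0,"wz":0,"grip":255},{"dx":0,"dy":0,"dz":0.001,"wx":0,"wy":0,"wz":0,"grip":255},{"dx":0,"dy":0,"dz":0,"wx":0,"wy":0,"wz":0,"grip":255}]}}

```text
clock: 35.0
tool_pos: [0.6126, 0.0395, 0.0236]
tcp_rot: [-180.0, 0.0, -0.6]
contact_force: [-0.3, -0.2, -0.9]
finger_gap: 0.0654
grasp_force: 20.0
```

>>> {"op": "send_rows", "data": {"series": [{"dx":0,"dy":0,"dz":0.0008,"wx":0,"wy":0,"wz":0,"grip":255},{"dx":0,"dy":0,"dz":0,"wx":0,"wy":0,"wz":0,"grip":255}]}}

```text
clock: 35.2
tool_pos: [0.6126, 0.0394, 0.0228]
tcp_rot: [180.0, 0.0, -0.6]
contact_force: [1.1, 0.1, -1.5]
finger_gap: 0.0655
grasp_force: 20.0
```

>>> {"op": "send_rows", "data": {"series": [{"dx":0,"dy":0,"dz":0.0008,"wx":0,"wy":0,"wz":0,"grip":255},{"dx":0,"dy":0,"dz":0.0004,"wx":0,"wy":0,"wz":0,"grip":255},{"dx":0,"dy":0,"dz":0,"wx":0,"wy":0,"wz":0,"grip":255}]}}

```text
clock: 35.5
tool_pos: [0.6126, 0.0394, 0.0225]
tcp_rot: [180.0, -0.0, -0.6]
contact_force: [-3.0, 0.2, 10.6]
finger_gap: 0.0656
grasp_force: 20.0
```

>>> {"op": "send_rows", "data": {"series": [{"dx":0,"dy":0,"dz":0,"wx":0,"wy":0,"wz":0,"grip":60},{"dx":0,"dy":0,"dz":0,"wx":0,"wy":0,"wz":0,"grip":36},{"dx":0,"dy":0,"dz":0,"wx":0,"wy":0,"wz":0,"grip":36},{"dx":0,"dy":0,"dz":-0.02,"wx":0,"wy":0,"wz":0,"grip":36},{"dx":0,"dy":0,"dz":-0.04,"wx":0,"wy":0,"wz":0,"grip":36},{"dx":0,"dy":0,"dz":-0.05,"wx":0,"wy":0,"wz":0,"grip":0},{"dx":0,"dy":0,"dz":-0.05,"wx":0,"wy":0,"wz":0,"grip":0},{"dx":0,"dy":0,"dz":-0.05,"wx":0,"wy":0,"wz":0,"grip":0}]}}

```text
clock: 36.3
tool_pos: [0.6122, 0.0393, 0.2335]
tcp_rot: [180.0, 0.0, -0.6]
contact_force: [1.1, -0.2, 0.9]
finger_gap: 0.0921
grasp_force: 0.0
```

>>> {"op": "send_rows", "data": {"series": [{"dx":-0.02,"dy":0.04,"dz":0,"wx":0,"wy":0,"wz":0,"grip":0},{"dx":-0.02,"dy":0.045,"dz":0,"wx":0,"wy":0,"wz":0,"grip":0},{"dx":-0.02,"dy":0.045,"dz":0,"wx":0,"wy":0,"wz":0,"grip":0},{"dx":-0.02,"dy":0.045,"dz":0,"wx":0,"wy":0,"wz":0,"grip":0},{"dx":0,"dy":0.045,"dz":0,"wx":0,"wy":0,"wz":0,"grip":0},{"dx":0,"dy":0.045,"dz":0,"wx":0,"wy":0,"wz":0,"grip":0},{"dx":0,"dy":0.045,"dz":0,"wx":0,"wy":0,"wz":0,"grip":0},{"dx":0,"dy":0.045,"dz":0,"wx":0,"wy":0,"wz":0,"grip":0}]}}

```text
clock: 37.1
tool_pos: [0.5283, -0.3165, 0.2316]
tcp_rot: [-180.0, 0.0, -0.6]
contact_force: [0.9, -0.5, -0.2]
finger_gap: 0.093
grasp_force: 0.0
```

>>> {"op": "send_rows", "data": {"series": [{"dx":0,"dy":0.045,"dz":0,"wx":0,"wy":0,"wz":0,"grip":0},{"dx":0,"dy":0.045,"dz":0,"wx":0,"wy":0,"wz":0,"grip":0},{"dx":0,"dy":0.045,"dz":0,"wx":0,"wy":0,"wz":0,"grip":0},{"dx":0,"dy":0.03,"dz":0,"wx":0,"wy":0,"wz":0,"grip":0},{"dx":0,"dy":0,"dz":0,"wx":0,"wy":0,"wz":0,"grip":0},{"dx":0,"dy":0,"dz":0,"wx":0,"wy":0,"wz":0,"grip":0}]}}

```text
clock: 37.7
tool_pos: [0.5264, -0.4798, 0.2308]
tcp_rot: [-179.9, 0.0, -0.7]
contact_force: [1.1, 1.4, -0.2]
finger_gap: 0.0928
grasp_force: 0.0
```

```bash
python3 - <<'E'
from h import *
f=grab('top'); save(cv2.resize(f['image'][140:265,200:450],None,fx=3.2,fy=3.2,interpolation=cv2.INTER_CUBIC),'pics/t7.png')
E
```

```text
(no output)
```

View pics/t7.png

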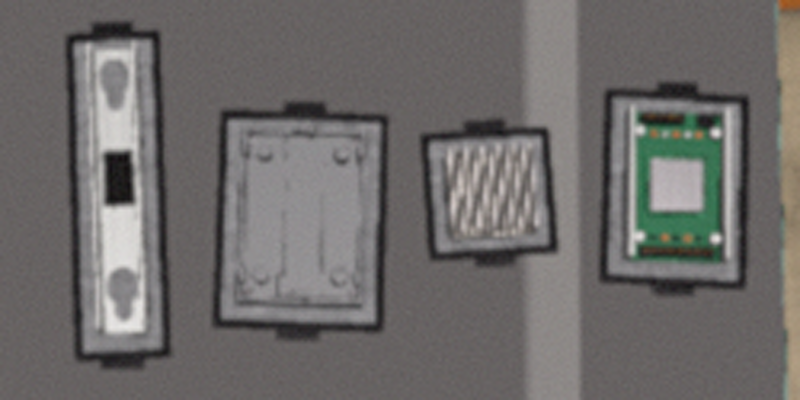

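The top view shows all four parts lying flat, aligned and centred in their own trays: bar (118,190), carrier (300,218), sink (490,190) and board (680,187). Handing in.

```bash
python3 -c "
from bench import close_job; print(close_job())"
```

```text
the job is handed in; nothing more can be done
None
```

The module is stripped and the job handed in at about 38 s on the robot's clock; the last top view showed bar, heat sink, board and carrier each flat, right way up and centred in its own tray, but the hand-in returned no verdict.

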